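Prop the test bar with a lab jack and hang the saddle weights on it

TASK

Fit the loose square-socket handle all the way onto the lab jack's square drive shaft and turn it clockwise to raise the platform until it just touches the underside of the pivoted bar and carries it, without visibly lifting the bar (a few millimetres at the free end at most). Only then hang every saddle weight astride the bar, side by side between the post and the bar's collar. Leave the handle fully down on the shaft, the bar propped and the weights hanging freely and still, and do not disturb the other things on the table.

Things in the scene. Friction and masses are not known exactly. Their poses are not given: they have to be found in the camera images.
- jack_handle: Loose black jack handle, standing upright, 52 mm tall, 90 g. Origin: centre of its underside, z up. Square hub below, 34 mm wide, 22 mm tall; square head above, 30 mm wide. A square socket, 16.5 mm wide, 22 mm deep, is open below. Flats of hub, head and socket are square to x and y; it fits the shaft in any of the four right-angle positions.
- shaft_top (a point): Top centre of the jack's upright square drive shaft, 14 mm wide (flats square to x and y here, which turn with it; tapered tip), at the robot's side of the jack. The gearbox top is 21 mm below this point; a seated handle's origin is 20 mm below it. About 0.1 N m turns the shaft; it stays where it is left.
- drive_shaft (a joint): Angle of the drive shaft, rad, growing clockwise seen from above; starts at 0 to 2, stop at 11. The platform rises 5 mm per rad.
- jack_platform: The jack's level aluminium platform, 90 x 80 x 8 mm, under the bar's free end and 130 mm beyond the shaft. Origin: centre of its upper face. It moves straight up and down.
- jack: The jack's fixed base. Origin: on the table under the platform's centre, z up, -x towards the drive shaft, which stands at x = -130 mm.
- test_bar: Level steel bar, 20 mm in diameter, pivoted in a post. Origin: on its axis at the pivot, 170 mm above the table; +y runs along it to the free end at 330 mm, z up. The post reaches to y = 20 mm and 22 mm above the axis; a 32 mm collar lies at y = 228 to 238 mm. It rests on a stop, can only swing up, and then loads the platform with about 3 N.
- bar_end (a point): Centre of the bar's free end, on its axis. It rises when the jack lifts the bar.
- saddle_1: Dark steel saddle weight, an upside-down U with a fin on top; may be absent. 62 mm across (x), 46 mm long (y), 74 mm tall, 0.15 to 0.31 kg. Origin: centre of its underside, z up. Slot between the legs 34 mm wide, along y, its flat roof 44 mm up. Shoulders 52 mm up; on them the fin: 12 mm thick (x), 34 mm long (y), 22 mm tall. Hung, its origin is 34 mm below the bar's axis.
- saddle_2: Dark steel saddle weight, an upside-down U with a fin on top; may be absent. 62 mm across (x), 46 mm long (y), 74 mm tall, 0.15 to 0.31 kg. Origin: centre of its underside, z up. Slot between the legs 34 mm wide, along y, its flat roof 44 mm up. Shoulders 52 mm up; on them the fin: 12 mm thick (x), 34 mm long (y), 22 mm tall. Hung, its origin is 34 mm below the bar's axis.
- saddle_3: Dark steel saddle weight, an upside-down U with a fin on top; may be absent. 62 mm across (x), 46 mm long (y), 74 mm tall, 0.15 to 0.31 kg. Origin: centre of its underside, z up. Slot between the legs 34 mm wide, along y, its flat roof 44 mm up. Shoulders 52 mm up; on them the fin: 12 mm thick (x), 34 mm long (y), 22 mm tall. Hung, its origin is 34 mm below the bar's axis.
- masking_tape: Bystander: a roll of masking tape lying on the table, 100 mm across, 25 mm tall. Leave it alone.
- side_cutters: Bystander: side cutters lying on the table, 126 mm long. Leave them alone.
Mind the look-alikes: they are no part of the job. Leave any red or turquoise look-alike of the saddle_3 alone.

How it is judged:
On the way, in this order (a step that is already met when the one before it is completed fails the run):
1. the handle is fully down on the drive shaft (x of jack_handle in the frame of shaft_top between -0.005 and 0.005 m and y of jack_handle in the frame of shaft_top between -0.005 and 0.005 m and z of jack_handle in the frame of shaft_top below -0.014 m), for 0.2 s.
2. the platform touches the bar from below and the bar's free end has risen less than 6 mm (contact force between jack_platform and test_bar above 0.3 N and distance of bar_end from where it was at the start of the episode below 0.006 m), for 0.5 s.
3. every saddle weight hangs astride the bar between post and collar (x of saddle_1 in the frame of test_bar between -0.012 and 0.012 m and y of saddle_1 in the frame of test_bar between 0.035 and 0.226 m and z of saddle_1 in the frame of test_bar between -0.041 and -0.027 m and angle between each of saddle_1, saddle_2, saddle_3's own z axis and vertical below 0.3 rad and contact force between each of saddle_1, saddle_2, saddle_3 and test_bar above 0.3 N and linear speed of each of saddle_1, saddle_2, saddle_3 below 0.03 m/s and x of saddle_2 in the frame of test_bar between -0.012 and 0.012 m and y of saddle_2 in the frame of test_bar between 0.035 and 0.226 m and z of saddle_2 in the frame of test_bar between -0.041 and -0.027 m and x of saddle_3 in the frame of test_bar between -0.012 and 0.012 m and y of saddle_3 in the frame of test_bar between 0.035 and 0.226 m and z of saddle_3 in the frame of test_bar between -0.041 and -0.027 m), for 0.3 s.
At the end, for the whole second after the job is handed in: Handle down on the shaft (underside over 14 mm below the shaft's top); platform pressing the bar with over 0.3 N, the bar's free end within 6 mm of its start; every weight present astride the bar between post and collar, roof on the bar, upright within 0.3 rad, at rest (all of step 1 and all of step 2 and all of step 3); the robot touches nothing.
It fails at once if a saddle weight put on the bar before the jack is raised (contact force between any of saddle_1, saddle_2, saddle_3 and test_bar above 0.6 N and height (world z) of jack_platform below 0.146 m).
It fails at once if the bar lifted more than 20 mm at its free end (distance of bar_end from where it was at the start of the episode above 0.02 m).
It fails at once if the masking tape or the side cutters pushed more than 40 mm (distance of any of masking_tape, side_cutters from where it was at the start of the episode above 0.04 m).
Of saddle_1, saddle_2, saddle_3 only 2 to 3 are there at a start; the rules pass over those that are not, and their reading is None.
At some moment in a run one of saddle_1, saddle_2, saddle_3 may be knocked a few centimetres aside while the robot is not near it.
It also fails if it takes over 210 s, if anything falls off the work surface, if the arm or the gripper's body presses on something with over 40 N, if the wrist force passes 120 N, or if a joint passes its speed limit or range.

ROBOT

A 7-joint arm with a two-finger parallel gripper is mounted at the origin on a cart in front of the work surface, level with it; the furniture and walls round the work are solid. World frame = base frame: x ahead of the robot, y to its left, z up, the work surface at z = 0. Lengths are in m, angles in rad, forces in N, time in s.
With the tool pointing down it reaches from about 0.35 to 0.9 m from the base axis. Payload 8.1 kg.
Tool frame: the origin (TCP) lies where the fingers leave the gripper's body, on its centre line; the fingertips stand 66 mm ahead of it and the grasp point (between the pads) lies 47 mm ahead of it; z points along the fingers, y is the line along which they close (so a half turn about z gives the same grasp; the last joint's range is limited). The gripper opens to 92 mm and grips with 3 to 60 N. Pads are 19 mm wide; open, the fingers measure 130 mm over their backs; the gripper's body (75 mm by 190 mm) begins 47 mm behind the grasp point.
Start: joints at [1.046, 0.434, 0.025, 1.573, -0.012, 1.134, -0.075], TCP at [0.256, -0.57, 0.292] pointing down, gripper open.
Joint ranges: [-2.62, 2.62], [-0.44, 2.09], [-1.27, 1.32], [0.08, 2.57], [-1.32, 4.46], [0.12, 2], [-2.74, 2.74]. Speed limits (rad/s): [2.22, 2.22, 3.01, 3.01, 3.14, 3.14, 3.14].

INTERFACE

Orientations are given as a rotation vector (axis times angle).
In Python, from cell import arm gives the robot as it stands.
- The arm moves only by the tool send_rows, never from a script. Its argument "motion" is text: rows parted by semicolons, each of 7 numbers parted by spaces: the closure, from 0 (fully open) to 1 (shut), then the shift along the world's x, y, z in m, then the turn, a rotation vector about the world's x, y, z in degrees. A call has 1 to 5 rows; each row shifts and turns the commanded pose from where the row before left it; what a row does not reach is not made up. A row lasts 1/8 s, in which the tool goes at most 62.5 mm and 10.7 degrees, less where a joint would pass 70% of its speed; a pose out of reach is approached as far as the arm can. A call is refused whole if a number of a shift passes 0.0625 or a number of a turn 10.7, either way. A call with a gripper value outside its range is refused whole. The fingers move at their own pace and stop on an object; "force" is the grip in N (left out, the last holds). Time passes only in rows, so rows that do not move let the fingers close. It gives the time, the measured TCP pose, the force, the opening and the grip force at its end, in the units of the state.
- arm.observe(): the state, without advancing time (a new reading comes with each control period).
- arm.get_image(name): name is "side" or "top" or "wrist"; returns (picture, depth): 400x640x3 uint8, blue, green, red; 400x640 float32, m along the optical axis (not along the pixel's ray), 0 where there is no reading.
- arm.camera_model(name): a dict with "fx", "fy", "cx", "cy" (pixels), "D" ([k1, k2, p1, p2, k3] as OpenCV has them; the pictures are not rectified), "view" (4x4, takes a point from world to camera coordinates). Camera axes: x right, y down, z forward; pixel columns grow to the right and rows downward; lengths in m; the calibration is good to about 2 mm. A picture is of the moment at which its call begins: read the wrist's pose just before it. camera_model takes no time and is no camera call; for the wrist camera it gives the pose at the moment of the call.
- arm.sign_off(): hands the job in; it is judged then, once.
The state is a dict: "clock": time; "joints": joint angles; "dq": joint speeds; "joint_efforts": joint torques, N m; "position": TCP position; "ee_rot": TCP orientation; "force": force on the tool from outside, world axes, zero at the start; "ft_torque": the same for the moment, N m; "width": opening from 0.0 (shut) to 1.0 (fully open); "gripper_force": force on a finger pad.
Only numpy, scipy, OpenCV 4.12 (cv2) and the standard library are available. Lean on these libraries where they do the work, as an engineer would, in place of code of your own. Each camera call takes 0.05 s, during which the arm holds its last target. There are 200 camera calls.

## Working session

There is one attempt and no reset: what is moved stays moved. The work goes in short steps, Python scripts to look and compute and a tool call to move; the robot and the scene stay as the last step left them, time stands still between calls to the robot, and variables do not carry over. Pictures are saved under pics/ and viewed, at most 14 in all, crops included, and the job is handed in when it is done.

Besides the shell and the picture viewer there is one more tool, called after ">>>" by a JSON object that holds its "op" and its "data". send_rows: Moves the arm, as the interface text tells. Its arguments: {"type":"object","properties":{"motion":{"type":"string"},"force":{"type":"number"}},"required":["motion"]}

```bash
ls; mkdir -p pics; cat > h.py <<'E'
import numpy as np, cv2
from cell import arm
def grab(n):
    m=arm.camera_model(n); p,d=arm.get_image(n); return p,d,m
def pts(d,m):
    # world point for every pixel via depth
    h,w=d.shape; v,u=np.mgrid[:h,:w].astype(np.float32)
    K=np.array([[m['fx'],0,m['cx']],[0,m['fy'],m['cy']],[0,0,1]]);D=np.array(m['D'],float)
    q=cv2.undistortPoints(np.stack([u.ravel(),v.ravel()],1)[:,None],K,D)[:,0]
    c=np.c_[q*d.ravel()[:,None],d.ravel()]
    V=np.linalg.inv(np.array(m['view'])); return (c@V[:3,:3].T+V[:3,3]).reshape(h,w,3)
def ray(m,uv,z):
    K=np.array([[m['fx'],0,m['cx']],[0,m['fy'],m['cy']],[0,0,1]])
    q=cv2.undistortPoints(np.array(uv,float).reshape(-1,1,2),K,np.array(m['D'],float))[:,0]
    V=np.linalg.inv(np.array(m['view'])); r=np.c_[q,np.ones(len(q))]@V[:3,:3].T;o=V[:3,3]
    return o+r*((z-o[2])/r[:,2])[:,None]
E
python3 - <<'E'
from h import *
print(arm.observe())
for n in("top","side"):
    p,d,m=grab(n);cv2.imwrite(f"pics/{n}0.png",p);np.savez(f"/tmp/{n}0.npz",p=p,d=d);print(n,np.round(np.linalg.inv(m['view']),3).tolist(),m['fx'])
E
```

```text
pics
{'clock': 0.0, 'joints': array([ 1.04639535,  0.43522118,  0.02498998,  1.57411554, -0.01157918,
        1.13399214, -0.07507402]), 'dq': array([ 1.17754573e-03, -1.66565947e-04,  9.36615926e-04, -5.45020822e-04,
        1.41067934e-03,  6.89743960e-04, -3.59991931e-05]), 'joint_efforts': array([-1.67506430e-03, -6.67842793e+01,  9.84719731e-01, -3.14457929e+01,
       -6.04147674e-02,  4.28659644e-02,  2.25358858e-04]), 'position': array([ 0.255649  , -0.56986736,  0.29143908]), 'ee_rot': array([-3.07052198e+00, -6.57268415e-01,  7.81326282e-04]), 'force': array([-0.79888163, -0.03575909,  0.5898641 ]), 'ft_torque': array([ 0.00895809,  0.00630935, -0.00114871]), 'gripper_force': 0.0, 'width': 0.9995854948385137}
top [[-0.017, -0.993, 0.113, 0.398], [-1.0, 0.016, -0.009, -0.308], [0.007, -0.113, -0.994, 1.167], [0.0, 0.0, 0.0, 1.0]] 416.88411673489003
side [[0.981, -0.125, 0.146, 0.361], [-0.193, -0.606, 0.772, -1.075], [-0.008, -0.786, -0.619, 0.727], [0.0, 0.0, 0.0, 1.0]] 363.3296171271407
```

View pics/top0.png

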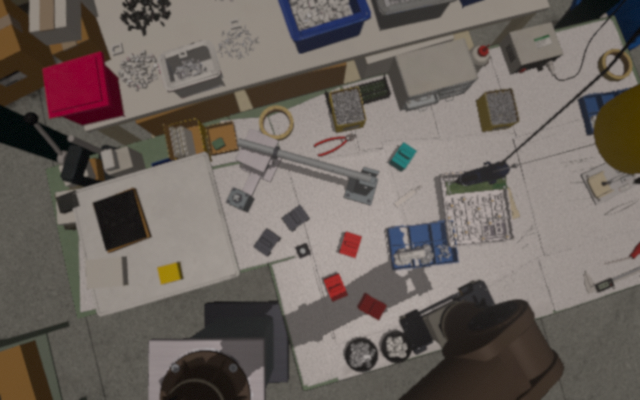

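View pics/side0.png

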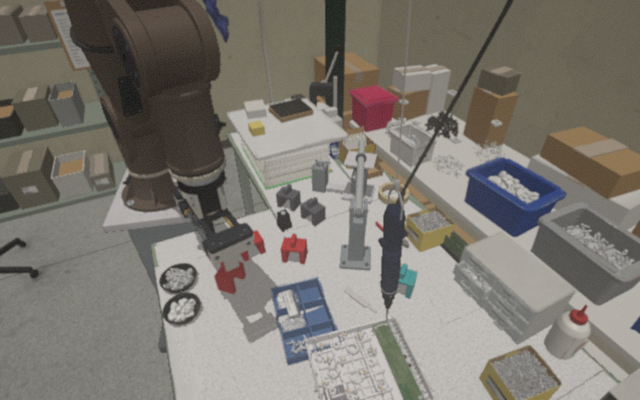

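Top view: the jack gearbox is at about (240,198), the platform at (258,155), and the bar runs from its post (362,185) to (243,145). The handle is at (303,250), the dark saddles at (267,241) and (295,217), the red and turquoise look-alikes to the side. I'll measure these next.

```bash
python3 - <<'E'
from h import *
z=np.load("/tmp/top0.npz");p,d=z['p'],z['d'];m=arm.camera_model("top")
W=pts(d,m)
c=cv2.resize(p[120:320,200:420],None,fx=3.6,fy=3,interpolation=cv2.INTER_CUBIC)
c=cv2.resize(p[120:320,200:420],None,fx=3,fy=3,interpolation=cv2.INTER_CUBIC)
cv2.imwrite("pics/crop0.png",cv2.convertScaleAbs(c,alpha=1.5))
def show(n,u,v): print(n,np.round(W[v,u],3))
for n,u,v in[("gear",240,198),("plat",258,155),("post",362,185),("handle",303,250),("s",267,241),("s",295,217),("tbl",330,210),("bar",300,161),("end",243,145)]: show(n,u,v)
Z=W[...,2]
g=cv2.cvtColor(p,cv2.COLOR_BGR2HSV)
mask=((g[...,2]<110)&(Z>0.008)&(Z<0.12)&(g[...,1]<90)).astype(np.uint8)
mask[:200]=0;mask[:,:225]=0;mask[:,420:]=0
n,l,s,ce=cv2.connectedComponentsWithStats(mask)
for i in range(1,n):
    if s[i,4]>40:
        q=W[l==i];print(s[i],ce[i].round(1),np.round(np.median(q,0),3),q[:,2].max().round(3))
E
```

```text
gear [ 0.529 -0.112  0.099]
plat [ 0.633 -0.164  0.136]
post [ 0.547 -0.42   0.173]
handle [ 0.393 -0.272  0.055]
s [ 0.418 -0.178  0.07 ]
s [ 0.479 -0.253  0.075]
tbl [ 0.503 -0.348 -0.005]
bar [ 0.607 -0.271  0.177]
end [ 0.649 -0.133  0.179]
[226 200  28  12 205] [241.  203.9] [ 0.517 -0.116  0.093] 0.114
[282 205  27  26 382] [295.1 217.8] [ 0.479 -0.252  0.052] 0.077
[387 227  11  44  85] [390.8 249.4] [ 0.383 -0.511  0.027] 0.036
[395 226  25  30 108] [408.1 245. ] [ 0.391 -0.564  0.02 ] 0.038
[254 229  27  27 400] [266.5 241.8] [ 0.416 -0.176  0.052] 0.078
[296 243  15  15 132] [302.7 250.3] [ 0.393 -0.272  0.052] 0.059
[380 331  32  33 273] [395.3 349.5] [ 0.113 -0.514  0.016] 0.023
[345 338  33  35 598] [361.  354.9] [ 0.11  -0.421  0.017] 0.027
[225 356  25  44 492] [236.9 379.9] [ 0.046 -0.088  0.014] 0.057
```

View pics/crop0.png

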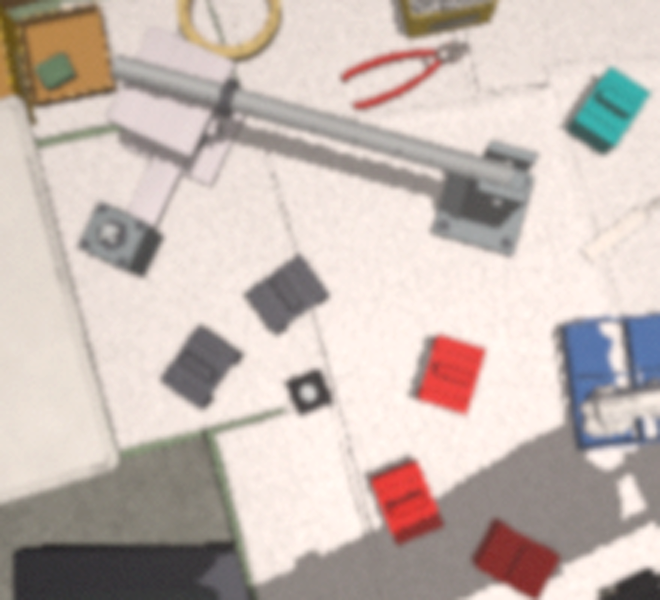

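The crop shows two dark saddles, at crop (202,366) and (287,294), the handle at (309,391), and the shaft on the gearbox at (113,234). The rest of that area is look-alikes. I'll move the wrist camera over it.

>>> {"op": "send_rows", "data": {"motion": "0 0.03 0.06 0.02 0 0 0;0 0.03 0.06 0.02 0 0 0;0 0.03 0.06 0.02 0 0 0;0 0.03 0.06 0.01 0 0 0;0 0.03 0.06 0 0 0 0"}}

```text
clock: 0.72
position: [0.3926, -0.2966, 0.3558]
ee_rot: [3.071, 0.657, 0.002]
force: [2.3, -0.3, -0.2]
width: 1.001
gripper_force: 0.0
```

>>> {"op": "send_rows", "data": {"motion": "0 0.0 0.02 0 0 0 0;0 0 0 0 0 0 0;0 0 0 0 0 0 0"}}

```text
clock: 1.1
position: [0.391, -0.2799, 0.3548]
ee_rot: [3.072, 0.654, -0.001]
force: [0.0, -0.5, 0.3]
width: 1.0
gripper_force: 0.0
```

```bash
python3 - <<'E'
from h import *
o=arm.observe();print(o['position'],o['ee_rot'],o['clock'],o['force'])
for n in("wrist","top"):
    p,d,m=grab(n);cv2.imwrite(f"pics/{n}1.png",p);np.savez(f"/tmp/{n}1.npz",p=p,d=d,V=m['view']);print(np.round(np.linalg.inv(m['view']),3).tolist(),m['fx'])
E
```

```text
[ 0.39103961 -0.27987816  0.3548435 ] [ 3.07236570e+00  6.54019427e-01 -1.02387603e-03] 1.1 [ 0.00305698 -0.46316948  0.28045266]
[[0.407, -0.872, -0.272, 0.466], [-0.913, -0.389, -0.122, -0.247], [0.001, 0.298, -0.955, 0.447], [0.0, 0.0, 0.0, 1.0]] 321.6661299719632
[[-0.017, -0.993, 0.113, 0.398], [-1.0, 0.016, -0.009, -0.308], [0.007, -0.113, -0.994, 1.167], [0.0, 0.0, 0.0, 1.0]] 416.88411673489003
```

View pics/wrist1.png

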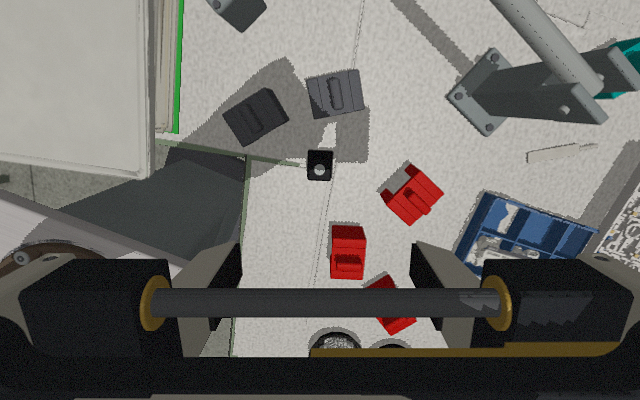

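Wrist view: handle at (319,166), dark saddles at (256,116) and (334,93), only red ones otherwise, and part of the gearbox at (237,10). I'll measure the poses from depth.

```bash
cat >> h.py <<'E'
def rect(q):
    q=np.asarray(q[:,:2],np.float32);(c,s,a)=cv2.minAreaRect((q*1000).astype(np.float32))
    if s[0]<s[1]: s=(s[1],s[0]);a+=90
    return np.round(np.array(c)/1000,4),np.round(s,1),round(((a+90)%180)-90,1) # angle of long side deg from +x
def near(W,c,r,z0,z1,dark=None):
    k=(np.hypot(W[...,0]-c[0],W[...,1]-c[1])<r)&(W[...,2]>z0)&(W[...,2]<z1)
    if dark is not None:k&=dark
    k=cv2.morphologyEx(k.astype(np.uint8),cv2.MORPH_OPEN,np.ones((2,2)))>0
    return W[k]
E
python3 - <<'E'
from h import *
z=np.load("/tmp/wrist1.npz");m=arm.camera_model("wrist");m['view']=z['V'];W=pts(z['d'],m)
t=np.load("/tmp/top1.npz");mt=arm.camera_model("top");T=pts(t['d'],mt)
print("table",np.median(near(W,(.5,-.33),.03,-.02,.02),0),np.median(near(T,(.5,-.33),.03,-.02,.02),0))
for n,c in(("H",(.393,-.272)),("A",(.416,-.176)),("B",(.479,-.252))):
    for lo,hi in((.045,.06),(.066,.082)):
        q=near(W,c,.045,lo,hi)
        if len(q)>5:print(n,lo,len(q),rect(q),np.median(q[:,2]).round(4),q[:,:2].mean(0).round(4))
q=near(T,(.53,-.112),.06,.08,.135);print("gear",len(q),rect(q),np.percentile(q[:,2],[5,50,90,99,100]).round(3))
zz=q[:,2]; 
for lo in(.1,.105,.11): 
    k=q[zz>lo]; print(lo,len(k),rect(k) if len(k)>3 else '')
# bar: top points
k=(T[...,2]>.165)&(T[...,2]<.19)&(T[...,0]>.5)&(T[...,0]<.7)&(T[...,1]>-.45)&(T[...,1]<-.09);b=T[k]
b=b[(b[:,1]>-.38)];v=cv2.fitLine(b[:,:2].astype(np.float32),cv2.DIST_HUBER,0,1e-4,1e-4).ravel();print("bar",v,len(b),np.median(b[:,2]))
s=(b[:,:2]-v[2:])@v[:2];print(s.min(),s.max(),v[2:]+v[:2]*s.max(),v[2:]+v[:2]*s.min())
print("box h",[T[vv,uu].round(3) for uu,vv in((180,190),(225,215),(230,250),(230,170))])
k=(T[...,2]>.105)&(T[...,2]<.16)&(np.hypot(T[...,0]-.62,T[...,1]+.16)<.08);q=T[k];print("plat",rect(q),np.median(q[:,2]))
p=t['p'];cv2.imwrite("pics/t1.png",cv2.convertScaleAbs(cv2.resize(p[110:350,200:460],(780,600)),alpha=1.4) if 0 else p)
E
```

```text
table [ 4.99893831e-01 -3.31504157e-01  2.94571662e-04] [ 5.00174309e-01 -3.30157418e-01  2.21829801e-04]
H 0.045 568 (array([ 0.4159, -0.2665]), array([107.,  32.]), 19.4) 0.0529 [ 0.3917 -0.274 ]
A 0.045 1705 (array([ 0.4306, -0.189 ]), array([127.7,  48. ]), -38.2) 0.0519 [ 0.4172 -0.1786]
A 0.066 346 (array([ 0.4432, -0.203 ]), array([93.7, 33.9]), -43.0) 0.0734 [ 0.4162 -0.1777]
B 0.045 1845 (array([ 0.4813, -0.2575]), array([68.7, 50.7]), -55.0) 0.0519 [ 0.4799 -0.2555]
B 0.066 343 (array([ 0.4797, -0.2561]), array([34.2, 13.2]), 35.1) 0.0735 [ 0.4797 -0.2555]
gear 349 (array([ 0.4813, -0.1947]), array([277.3,  45.2]), 63.0) [0.069 0.095 0.104 0.117 1.167]
0.1 42 (array([ 0.4746, -0.2014]), array([260.1,  33.4]), 61.7)
0.105 35 (array([ 0.4686, -0.2045]), array([249.9,  14.3]), 59.0)
0.11 31 (array([ 0.4685, -0.2044]), array([249.9,  13.9]), 59.0)
bar [ 0.29249102  0.95626825  0.6185646  -0.24889618] 935 0.17790194450619146
-0.13925188359250062 0.13655417184299815 [ 0.65850547 -0.11831376] [ 0.57783468 -0.38205834]
box h [array([0.544, 0.026, 0.154]), array([ 0.494, -0.052, -0.001]), array([ 0.396, -0.098,  0.152]), array([ 0.622, -0.065,  0.001])]
plat (array([ 0.6473, -0.1592]), array([90.8, 82. ]), -25.7) 0.134776256620311
```

```bash
sed -i 's/    return W\[k\]/    return W[k\&k0]/; s/    k=cv2.morph/    k0=k;k=cv2.morph/; s/np.ones((2,2))/np.ones((3,3))/' h.py
python3 - <<'E'
from h import *
z=np.load("/tmp/wrist1.npz");m=arm.camera_model("wrist");m['view']=z['V'];W=pts(z['d'],m)
t=np.load("/tmp/top1.npz");mt=arm.camera_model("top");T=pts(t['d'],mt)
for n,c in(("H",(.393,-.272)),("A",(.416,-.176)),("B",(.479,-.252))):
    for lo,hi in((.045,.058),(.066,.082)):
        q=near(W,c,.045,lo,hi)
        if len(q)>5:print(n,lo,len(q),rect(q),np.median(q[:,2]).round(4))
k=(T[...,2]>.13)&(T[...,2]<.17)&(T[...,0]>.2)&(T[...,0]<.6)&(T[...,1]>-.13);k=cv2.morphologyEx(k.astype(np.uint8),cv2.MORPH_OPEN,np.ones((3,3)))>0
for x in np.arange(.25,.6,.03):
    kk=k&(abs(T[...,0]-x)<.015)
    if kk.any():print("box",x.round(2),T[kk][:,1].min().round(3),end=' ')
k=(W[...,2]>.06)&(W[...,2]<.125)&(np.hypot(W[...,0]-.53,W[...,1]+.12)<.05)
print("gear wr",k.sum(),rect(W[k]) if k.sum()>5 else'',np.median(W[k][:,2]))
q=near(T,(.53,-.112),.045,.08,.1);print("gear",rect(q),np.median(q[:,2]))
k=(np.hypot(T[...,0]-.53,T[...,1]+.115)<.03)&(T[...,2]>.1)&(T[...,2]<.13);print(T[k].round(3))
E
```

```text
H 0.045 568 (array([ 0.392 , -0.2726]), array([30.3, 28.9]), 23.2) 0.0529
A 0.045 1681 (array([ 0.4161, -0.1755]), array([62.6, 46.2]), -36.1) 0.0519
A 0.066 344 (array([ 0.4161, -0.1756]), array([34. , 12.6]), 53.7) 0.0735
B 0.045 1842 (array([ 0.4802, -0.254 ]), array([62., 46.]), -54.9) 0.0519
B 0.066 343 (array([ 0.4802, -0.254 ]), array([33.7, 12. ]), 35.0) 0.0736
box 0.25 0.133 box 0.28 0.022 box 0.31 -0.08 box 0.34 -0.099 box 0.37 -0.11 box 0.4 -0.107 box 0.43 -0.099 box 0.46 -0.09 box 0.49 -0.082 box 0.52 -0.074 box 0.55 -0.066 box 0.58 -0.057 gear wr 584 (array([ 0.5114, -0.1222]), array([39.7, 15.2]), -54.4) 0.08736599952810511
gear (array([ 0.5293, -0.1033]), array([51.6, 45.3]), 62.8) 0.09488802484425407
[[ 0.55  -0.097  0.1  ]
 [ 0.535 -0.1    0.115]
 [ 0.535 -0.103  0.115]
 [ 0.535 -0.105  0.114]
 [ 0.535 -0.107  0.11 ]
 [ 0.533 -0.097  0.114]
 [ 0.533 -0.099  0.111]
 [ 0.532 -0.102  0.115]
 [ 0.532 -0.105  0.117]
 [ 0.532 -0.108  0.116]
 [ 0.532 -0.11   0.115]
 [ 0.533 -0.111  0.108]
 [ 0.53  -0.097  0.115]
 [ 0.53  -0.1    0.116]
 [ 0.529 -0.103  0.118]
 [ 0.53  -0.105  0.117]
 [ 0.529 -0.108  0.118]
 [ 0.53  -0.11   0.112]
 [ 0.531 -0.111  0.106]
 [ 0.527 -0.097  0.114]
 [ 0.527 -0.1    0.116]
 [ 0.527 -0.103  0.116]
 [ 0.527 -0.105  0.117]
 [ 0.527 -0.108  0.115]
 [ 0.528 -0.109  0.11 ]
 [ 0.529 -0.11   0.103]
 [ 0.529 -0.115  0.101]
 [ 0.525 -0.097  0.113]
 [ 0.525 -0.1    0.113]
 [ 0.524 -0.103  0.117]
 [ 0.524 -0.105  0.116]
 [ 0.525 -0.107  0.111]
 [ 0.525 -0.109  0.11 ]
 [ 0.523 -0.101  0.107]
 [ 0.523 -0.104  0.11 ]
 [ 0.522 -0.107  0.114]
 [ 0.523 -0.109  0.108]
 [ 0.521 -0.11   0.101]
 [ 0.505 -0.113  0.101]]
```

>>> {"op": "send_rows", "data": {"motion": "0 0.04 0.06 -0.01 0 0 0;0 0.04 0.06 -0.01 0 0 0;0 0 0 0 0 0 0;0 0 0 0 0 0 0"}}

```text
clock: 1.7
position: [0.4602, -0.1765, 0.3376]
ee_rot: [3.072, 0.656, -0.001]
force: [-0.1, 0.9, -0.8]
width: 0.996
gripper_force: 0.0
```

```bash
python3 - <<'E'
from h import *
o=arm.observe();print(o['position'],o['joints'])
p,d,m=grab("wrist");W=pts(d,m);np.savez("/tmp/wrist2.npz",p=p,d=d,V=m['view'])
q=near(W,(.529,-.104),.045,.088,.101);print("gear",rect(q),np.median(q[:,2]))
for lo in(.103,.106,.109,.111,.113,.115):
    k=(np.hypot(W[...,0]-.529,W[...,1]+.104)<.016)&(W[...,2]>lo)&(W[...,2]<.125);print(lo,k.sum(),rect(W[k]) if k.sum()>5 else '',np.median(W[k][:,2]))
uv=np.argwhere(k).mean(0).astype(int);print(uv)
c=p[max(0,uv[0]-50):uv[0]+50,max(uv[1]-65,0):uv[1]+65];cv2.imwrite("pics/shaft.png",cv2.resize(c,None,fx=5,fy=5,interpolation=cv2.INTER_CUBIC))
q=near(W,(.647,-.159),.07,.12,.15);print("plat",rect(q),np.median(q[:,2]),len(q))
E
```

```text
[ 0.46021839 -0.17654819  0.33756461] [ 0.44553041  0.19677526 -0.22321502  1.80267069  0.04803907  1.14806682
 -0.94341837]
gear (array([ 0.53  , -0.1057]), array([50.2, 46.1]), 64.4) 0.09498185512756713
0.103 253 (array([ 0.53  , -0.1058]), array([14.1, 14. ]), 74.5) 0.11425891424412021
0.106 249 (array([ 0.53  , -0.1058]), array([14.1, 14. ]), 74.2) 0.11431190116161427
0.109 245 (array([ 0.53  , -0.1058]), array([14.1, 14. ]), 74.5) 0.11446076588645732
0.111 239 (array([ 0.53  , -0.1058]), array([14.1, 14. ]), 74.6) 0.1145776125588599
0.113 179 (array([ 0.5301, -0.106 ]), array([13.9, 13.5]), -16.9) 0.11537077002256546
0.115 108 (array([ 0.5299, -0.1059]), array([10., 10.]), -17.0) 0.11593178473778654
[ 91 285]
plat (array([ 0.6264, -0.1636]), array([59.8, 54.4]), 65.1) 0.13496531611919507 3254
```

View pics/shaft.png

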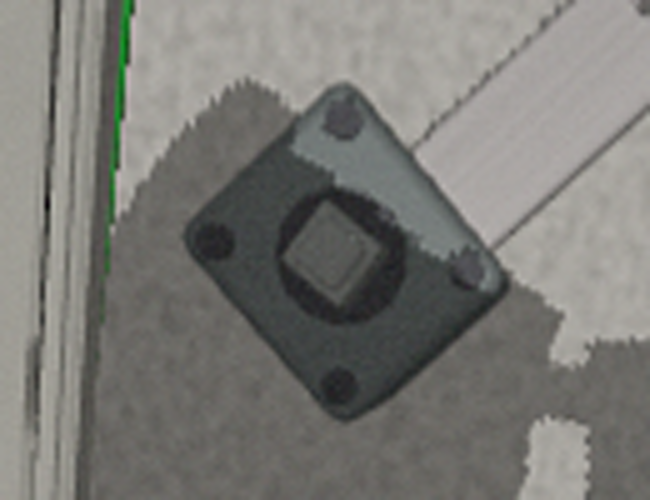

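Shaft centre is (0.530, -0.106), top at z 0.116, flats at 74.5°. The picture shows the square shaft centred on the gearbox at about (333,250). The platform is at z 0.135, and the handle's yaw already matches the gripper. Next is the handle grasp.

>>> {"op": "send_rows", "data": {"motion": "0.5 -0.02 -0.032 -0.045 0 0 -0.5;0.5 -0.024 -0.032 -0.045 0 0 -0.4;0.5 -0.024 -0.032 -0.045 0 0 0;0.5 0 0 0 0 0 0;0.5 0 0 0 0 0 0", "force": 30}}

```text
clock: 2.38
position: [0.3923, -0.2723, 0.2033]
ee_rot: [3.077, 0.629, 0.001]
force: [1.0, 0.5, 0.7]
width: 0.518
gripper_force: 0.0
```

>>> {"op": "send_rows", "data": {"motion": "0.5 0 0 -0.05 0 0 0;0.5 0 0 -0.05 0 0 0;0.5 0 0 -0.016 0 0 0;0.5 0 0 0 0 0 0;0.5 0 0 0 0 0 0"}}

```text
clock: 3.0
position: [0.3938, -0.2716, 0.0882]
ee_rot: [3.075, 0.634, 0.003]
force: [-0.1, 0.8, -0.1]
width: 0.497
gripper_force: 0.0
```

>>> {"op": "send_rows", "data": {"motion": "1 0 0 0 0 0 0;1 0 0 0 0 0 0;1 0 0 0 0 0 0;1 0 0 0 0 0 0"}}

```text
clock: 3.5
position: [0.3928, -0.2713, 0.0878]
ee_rot: [3.076, 0.633, 0.001]
force: [-1.5, 2.7, 8.9]
width: 0.326
gripper_force: 31.4
```

>>> {"op": "send_rows", "data": {"motion": "1 0 0 0.06 0 0 0;1 0 0 0.06 0 0 0;1 0 0 0.05 0 0 10;1 0.03 0.035 0 0 0 10;1 0.03 0.035 0 0 0 10"}}

```text
clock: 4.12
position: [0.4531, -0.2011, 0.2582]
ee_rot: [2.804, 1.412, 0.002]
force: [1.0, -0.9, -1.1]
width: 0.329
gripper_force: 31.0
```

>>> {"op": "send_rows", "data": {"motion": "1 0.03 0.035 0 0 0 10;1 0.03 0.035 0 0 0 10;1 0.017 0.026 0 0 0 10;1 0 0 0 0 0 10;1 0 0 0 0 0 10"}}

```text
clock: 4.75
position: [0.5295, -0.1048, 0.2569]
ee_rot: [-1.942, -2.47, 0.0]
force: [0.3, -0.5, -0.5]
width: 0.33
gripper_force: 31.0
```

>>> {"op": "send_rows", "data": {"motion": "1 0 0 0 0 0 10;1 0 0 0 0 0 10;1 0 0 0 0 0 10;1 0 0 0 0 0 10;1 0 0 0 0 0 10"}}

```text
clock: 5.38
position: [0.5292, -0.1055, 0.257]
ee_rot: [0.718, 3.058, -0.001]
force: [-0.9, -0.1, -1.2]
width: 0.33
gripper_force: 31.0
```

>>> {"op": "send_rows", "data": {"motion": "1 0 0 0 0 0 10;1 0 0 0 0 0 1.3;1 0 0 0 0 0 0;1 0 0 0 0 0 0"}}

```text
clock: 5.88
position: [0.5294, -0.1053, 0.2569]
ee_rot: [0.425, 3.113, -0.0]
force: [0.7, 0.0, -0.4]
width: 0.325
gripper_force: 31.0
```

```bash
python3 - <<'E'
from h import *
from scipy.spatial.transform import Rotation as R
o=arm.observe();print(o['position'],o['joints'],o['clock']);r=R.from_rotvec(o['ee_rot']).as_matrix();print(r.round(3).tolist(),np.degrees(np.arctan2(r[1,1],r[0,1])))
p,d,m=grab("wrist");W=pts(d,m);cv2.imwrite("pics/w3.png",p);np.savez("/tmp/w3.npz",p=p,d=d,V=m['view'])
c=o['position']
for lo,hi in((-.12,-.055),(-.06,-.035),(-.044,-.03)):
    k=(np.hypot(W[...,0]-c[0],W[...,1]-c[1])<.026)&(W[...,2]>c[2]+lo)&(W[...,2]<c[2]+hi)
    if k.sum()>9:print(lo,k.sum(),rect(W[k]),np.median(W[k][:,2])-c[2])
p,d,m=grab("top");W=pts(d,m);np.savez("/tmp/top3.npz",p=p,d=d)
E
```

```text
[ 0.52943569 -0.10530643  0.2569252 ] [ 0.65872221  0.44027827 -0.76447814  1.78214886  0.34555918  1.05810718
  1.06843364] 5.875
[[-0.963, 0.268, 0.0], [0.268, 0.963, -0.0], [-0.0, -0.0, -1.0]] 74.43235650323268
-0.12 1884 (array([ 0.5189, -0.1025]), array([48. ,  6.5]), 74.4) -0.06618023142741344
-0.06 3196 (array([ 0.5324, -0.1064]), array([48.3, 30.4]), 73.4) -0.04174031867071393
-0.044 2862 (array([ 0.5324, -0.1063]), array([48.4, 30.4]), 73.4) -0.03543175225040229
```

View pics/w3.png

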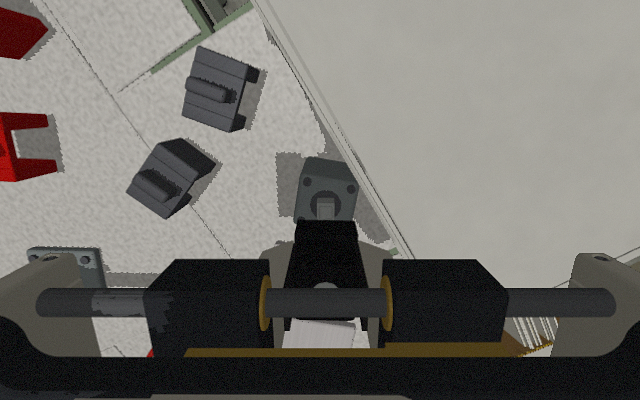

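The handle is held above the gearbox, with its head at about (325,255) and the shaft partly visible at (325,205). I'll compare the fins in this view with the earlier one to get the camera bias.

```bash
python3 - <<'E'
from h import *
z=np.load("/tmp/w3.npz");m=arm.camera_model("wrist");m['view']=z['V'];W=pts(z['d'],m)
for c in((.4161,-.1756),(.4802,-.254)):
    q=near(W,c,.045,.066,.082);print(rect(q),np.median(q[:,2]))
    q=near(W,c,.045,.045,.058);print(rect(q),np.median(q[:,2]))
q=near(W,(.53,-.1058),.045,.085,.105);print(rect(q),len(q))
for f in("top1","top3"):
    t=np.load(f"/tmp/{f}.npz");T=pts(t['d'],arm.camera_model("top"))
    for c in((.4161,-.1756),(.4802,-.254)):
        q=near(T,c,.045,.045,.082);print(f,rect(q),len(q))
    if f=="top1":
        k=(np.hypot(T[...,0]-.53,T[...,1]+.105)<.014)&(T[...,2]>.106)&(T[...,2]<.125);print(rect(T[k]),T[k].mean(0))
        q=near(T,(.392,-.2726),.03,.045,.06);print(rect(q))
E
```

```text
(array([ 0.416, -0.175]), array([33.3, 12.1]), 54.1) 0.07359714447439752
(array([ 0.4158, -0.1753]), array([62.1, 46.5]), -35.9) 0.05194924965977543
(array([ 0.4797, -0.2534]), array([33.6, 12.7]), 34.1) 0.07341424832998009
(array([ 0.4795, -0.2536]), array([62.4, 46.5]), -54.7) 0.051982767645059325
(array([ 0.5285, -0.105 ]), array([50. , 44.2]), 64.7) 2319
top1 (array([0., 0.]), array([0., 0.]), 0.0) 0
top1 (array([ 0.4981, -0.2684]), array([43.1, 22. ]), 61.8) 98
(array([ 0.5292, -0.1039]), array([14.1, 13.1]), 82.4) [ 0.52878229 -0.10432292  0.11354721]
(array([0., 0.]), array([0., 0.]), 0.0)
top3 (array([ 0.4155, -0.1731]), array([62.1, 46. ]), -35.5) 391
top3 (array([ 0.4796, -0.252 ]), array([61.7, 46.4]), -55.0) 395
```

>>> {"op": "send_rows", "data": {"motion": "1 -0.0027 0.0008 -0.03 0 0 0;1 0 0 -0.018 0 0 0;1 0 0 0 0 0 0;1 0 0 0 0 0 0"}}

```text
clock: 6.48
position: [0.5273, -0.1043, 0.2095]
ee_rot: [0.422, 3.112, 0.0]
force: [0.4, 0.5, -1.6]
width: 0.326
gripper_force: 31.0
```

```bash
python3 - <<'E'
from h import *
o=arm.observe();c=o['position'];print(c,o['force'],o['ft_torque'])
p,d,m=grab("wrist");W=pts(d,m)
for lo,hi in((-.06,-.03),(-.12,-.07)):
    k=(np.hypot(W[...,0]-c[0],W[...,1]-c[1])<.026)&(W[...,2]>c[2]+lo)&(W[...,2]<c[2]+hi)
    print(lo,k.sum(),rect(W[k]),np.median(W[k][:,2])-c[2])
E
```

```text
[ 0.52730928 -0.10433697  0.20947944] [ 0.36449282  0.50031749 -1.61285307] [ 0.0904431  -0.18123965  0.01086849]
-0.06 4250 (array([ 0.5303, -0.1054]), array([48.6, 30.6]), 74.0) -0.03735016461408877
-0.12 2496 (array([ 0.5222, -0.1032]), array([51.1, 35.2]), 75.8) -0.11395771809085203
```

>>> {"op": "send_rows", "data": {"motion": "1 -0.0005 0 -0.008 0 0 0;1 0 0 -0.006 0 0 0;1 0 0 -0.004 0 0 0;1 0 0 0 0 0 0"}}

```text
clock: 7.02
position: [0.5261, -0.1045, 0.1905]
ee_rot: [-0.422, -3.112, -0.0]
force: [0.4, 0.5, -1.1]
width: 0.326
gripper_force: 31.0
```

>>> {"op": "send_rows", "data": {"motion": "1 0.0005 0 -0.004 0 0 0;1 0 0 -0.003 0 0 0;1 0 0 -0.001 0 0 0;1 0 0 0 0 0 0"}}

```text
clock: 7.52
position: [0.5268, -0.1045, 0.1829]
ee_rot: [0.422, 3.113, 0.0]
force: [-0.1, -0.6, -0.8]
width: 0.329
gripper_force: 31.0
```

```bash
python3 - <<'E'
from h import *
for f in("wrist2","w3"):
    z=np.load(f"/tmp/{f}.npz");m=arm.camera_model("wrist");m['view']=z['V'];W=pts(z['d'],m);print(f)
    for lo,hi in((.01,.06),(.06,.11),(.12,.145),(.145,.165)):
        print(lo,[(x.round(2),W[k][:,1].min().round(3)) for x in np.arange(.38,.66,.03) for k in [(abs(W[...,0]-x)<.01)&(W[...,2]>lo)&(W[...,2]<hi)&(W[...,1]>-.065-(.6-x)*.45+ (0.0))] if k.sum()>5])
E
```

```text
wrist2
0.01 [(np.float64(0.41), np.float64(-0.15))]
0.06 [(np.float64(0.5), np.float64(-0.11)), (np.float64(0.53), np.float64(-0.096))]
0.12 [(np.float64(0.38), np.float64(-0.112)), (np.float64(0.41), np.float64(-0.106)), (np.float64(0.44), np.float64(-0.098)), (np.float64(0.47), np.float64(-0.09)), (np.float64(0.5), np.float64(-0.082)), (np.float64(0.53), np.float64(-0.073)), (np.float64(0.56), np.float64(-0.064))]
0.145 [(np.float64(0.38), np.float64(-0.111)), (np.float64(0.41), np.float64(-0.107)), (np.float64(0.44), np.float64(-0.098)), (np.float64(0.47), np.float64(-0.09)), (np.float64(0.5), np.float64(-0.082)), (np.float64(0.53), np.float64(-0.073)), (np.float64(0.56), np.float64(-0.065))]
w3
0.01 [(np.float64(0.38), np.float64(-0.164)), (np.float64(0.41), np.float64(-0.15)), (np.float64(0.5), np.float64(-0.11))]
0.06 [(np.float64(0.5), np.float64(-0.11)), (np.float64(0.53), np.float64(-0.096))]
0.12 []
0.145 [(np.float64(0.41), np.float64(-0.107)), (np.float64(0.44), np.float64(-0.098)), (np.float64(0.47), np.float64(-0.089)), (np.float64(0.5), np.float64(-0.081)), (np.float64(0.53), np.float64(-0.073)), (np.float64(0.56), np.float64(-0.064)), (np.float64(0.59), np.float64(-0.01)), (np.float64(0.62), np.float64(0.025))]
```

The tray edge is 34 mm from the shaft at z about 0.15, so I'll open only partly, lift, re-centre, turn back 90°, and regrasp 8 mm higher.

>>> {"op": "send_rows", "data": {"motion": "0.56 0 0 0 0 0 0;0.56 0 0 0 0 0 0;0.56 0 0 0.02 0 0 0;0.56 0.0029 -0.001 0.026 0 0 0;0.56 0 0 0 0 0 10"}}

```text
clock: 8.15
position: [0.5309, -0.1053, 0.2309]
ee_rot: [0.144, 3.135, -0.001]
force: [-1.2, -0.1, -0.9]
width: 0.438
gripper_force: 0.0
```

>>> {"op": "send_rows", "data": {"motion": "0.56 0 0 0 0 0 10;0.56 0 0 0 0 0 10;0.56 0 0 0 0 0 10;0.56 0 0 0 0 0 10;0.56 0 0 0 0 0 10"}}

```text
clock: 8.78
position: [0.5297, -0.1056, 0.2289]
ee_rot: [-1.199, 2.904, -0.0]
force: [0.9, 0.4, 0.1]
width: 0.439
gripper_force: 0.0
```

>>> {"op": "send_rows", "data": {"motion": "0.56 0 0 0 0 0 10;0.56 0 0 0 0 0 10;0.56 0 0 0 0 0 10;0.56 0 0 0 0 0 0;0.56 0 0 0 0 0 0"}}

```text
clock: 9.4
position: [0.5297, -0.1055, 0.2288]
ee_rot: [-1.898, 2.503, 0.0]
force: [-0.4, 0.3, 0.5]
width: 0.438
gripper_force: 0.0
```

```bash
cat >> h.py <<'E'
from scipy.spatial.transform import Rotation as R
def st():
    o=arm.observe();r=R.from_rotvec(o['ee_rot']).as_matrix()
    print("TCP",o['position'].round(4),"yaw",np.degrees(np.arctan2(r[1,1],r[0,1])).round(2),"tilt",np.degrees(np.arccos(-r[2,2])).round(2),"q7",o['joints'][6].round(3),"F",o['force'].round(2),"t",o['clock']);return o
E
python3 - <<'E'
from h import *
st()
p,d,m=grab("wrist");W=pts(d,m)
q=near(W,(.5297,-.1055),.03,.14,.156);print(rect(q),np.median(q[:,2]),len(q))
p,d,m=grab("top");W=pts(d,m);np.savez("/tmp/top4.npz",p=p,d=d)
q=near(W,(.5297,-.1055),.03,.14,.156);print(rect(q),np.median(q[:,2]),len(q))
E
```

```text
TCP [ 0.5297 -0.1055  0.2288] yaw 164.34 tilt 0.01 q7 2.384 F [-0.35  0.26  0.46] t 9.4
(array([ 0.53  , -0.1062]), array([30. , 29.8]), 73.1) 0.14787118998884838 2412
(array([0., 0.]), array([0., 0.]), 0.0) nan 0
  return _methods._mean(a, axis=axis, dtype=dtype,
  ret = ret.dtype.type(ret / rcount)
```

>>> {"op": "send_rows", "data": {"motion": "0.56 0 -0.0004 -0.03 0 0 0;0.56 0 0 -0.008 0 0 0;0.56 0 0 0 0 0 0;1 0 0 0 0 0 0;1 0 0 0 0 0 0", "force": 40}}

```text
clock: 10.12
position: [0.53, -0.1057, 0.1917]
ee_rot: [-1.902, 2.499, -0.001]
force: [-1.6, 0.5, 3.6]
width: 0.324
gripper_force: 39.9
```

>>> {"op": "send_rows", "data": {"motion": "1 0 0 0 0 0 -10;1 0 0 0 0 0 -10;1 0 0 0 0 0 -10;1 0 0 0 0 0 -10;1 0 0 0 0 0 -10"}}

```text
clock: 10.75
position: [0.5289, -0.1055, 0.1917]
ee_rot: [0.66, -3.07, 0.0]
force: [-6.9, 0.5, 8.1]
width: 0.324
gripper_force: 39.9
```

```bash
python3 - <<'E'
from h import *
o=st();print(o['ft_torque'],o['width'],o['gripper_force'])
B0=None
t=np.load("/tmp/top4.npz");m=arm.camera_model("top")
for n,d in(("ref",t['d']),("now",grab("top")[1])):
    T=pts(d,m);q=near(T,(.647,-.159),.07,.115,.165);b=near(T,(.655,-.125),.03,.166,.19)
    print(n,len(q),np.median(q[:,2]),len(b),np.mean(b[:,2]),b[:,2].max(),rect(q))
E
```

```text
TCP [ 0.5289 -0.1055  0.1917] yaw 114.26 tilt 0.08 q7 1.603 F [-6.89  0.46  8.05] t 10.75
[0.29139268 1.33491014 0.1361642 ] 0.3242794511160025 39.90273892879486
ref 648 0.13478503689629062 121 0.17758976281366082 0.18352735894560712 (array([ 0.6467, -0.1596]), array([90.2, 80.7]), -25.3)
now 757 0.13802425433593846 120 0.17749402664598984 0.1850843131716723 (array([ 0.6471, -0.1593]), array([90.5, 80.8]), -25.4)
```

>>> {"op": "send_rows", "data": {"motion": "1 0 0 0 0 0 -10;1 0 0 0 0 0 -10;1 0 0 0 0 0 -10;1 0 0 0 0 0 -10;1 0 0 0 0 0 -10"}}

```text
clock: 11.42
position: [0.5288, -0.1054, 0.1917]
ee_rot: [-0.699, -3.062, 0.001]
force: [-6.6, 0.8, 7.6]
width: 0.323
gripper_force: 39.9
```

>>> {"op": "send_rows", "data": {"motion": "1 0 0 0 0 0 -10;1 0 0 0 0 0 -10;1 0 0 0 0 0 -10;1 0 0 0 0 0 -10;1 0 0 0 0 0 -10"}}

```text
clock: 12.05
position: [0.5288, -0.1052, 0.1917]
ee_rot: [-1.927, -2.48, 0.001]
force: [-5.7, 1.8, 7.0]
width: 0.322
gripper_force: 39.9
```

>>> {"op": "send_rows", "data": {"motion": "1 0 0 0 0 0 -10;1 0 0 0 0 0 -10;1 0 0 0 0 0 -10;1 0 0 0 0 0 -10;1 0 0 0 0 0 -10"}}

```text
clock: 12.68
position: [0.5289, -0.1051, 0.1916]
ee_rot: [-2.795, -1.433, 0.001]
force: [-4.9, 1.5, 6.7]
width: 0.323
gripper_force: 39.9
```

>>> {"op": "send_rows", "data": {"motion": "1 0 0 0 0 0 -10;1 0 0 0 0 0 -10;1 0 0 0 0 0 -10;1 0 0 0 0 0 -10;1 0 0 0 0 0 0"}}

```text
clock: 13.3
position: [0.5292, -0.1052, 0.1916]
ee_rot: [-3.116, -0.395, 0.001]
force: [-4.7, 1.3, 8.8]
width: 0.325
gripper_force: 39.9
```

```bash
cat >> h.py <<'E'
def lift():
    t=np.load("/tmp/top4.npz");m=arm.camera_model("top")
    for n,d in(("ref",t['d']),("now",grab("top")[1])):
        T=pts(d,m);q=near(T,(.647,-.159),.07,.115,.165);b=near(T,(.655,-.125),.03,.168,.2)
        print(n,len(q),np.median(q[:,2]).round(4),q[:,2].mean().round(4),"bar",len(b),np.mean(b[:,2]).round(4),np.median(b[:,2]).round(4))
E
python3 - <<'E'
from h import *
o=st();print(o['ft_torque']);lift()
E
```

```text
TCP [ 0.5292 -0.1052  0.1916] yaw -75.55 tilt 0.04 q7 -1.255 F [-4.69  1.29  8.81] t 13.3
[ 0.43751233  1.10697754 -0.00443948]
ref 648 0.1348 0.1348 bar 121 0.1776 0.1779
now 849 0.1546 0.1545 bar 121 0.1772 0.1777
```

>>> {"op": "send_rows", "data": {"motion": "1 0 0 0 0 0 -10;1 0 0 0 0 0 -10;1 0 0 0 0 0 -10;1 0 0 0 0 0 -10;1 0 0 0 0 0 -10"}}

```text
clock: 13.98
position: [0.5292, -0.1055, 0.1916]
ee_rot: [-2.99, 0.963, 0.001]
force: [-5.4, 0.4, 7.0]
width: 0.323
gripper_force: 39.9
```

>>> {"op": "send_rows", "data": {"motion": "1 0 0 0 0 0 -10;1 0 0 0 0 0 -6;1 0 0 0 0 0 0;1 0 0 0 0 0 0"}}

```text
clock: 14.48
position: [0.5292, -0.1056, 0.1916]
ee_rot: [-2.83, 1.363, 0.001]
force: [-5.5, 0.1, 8.3]
width: 0.318
gripper_force: 39.9
```

```bash
python3 - <<'E'
from h import *
o=st();print(o['ft_torque']);lift()
E
```

```text
TCP [ 0.5292 -0.1056  0.1916] yaw -141.41 tilt 0.05 q7 -2.252 F [-5.45  0.14  8.27] t 14.475
[0.24667443 1.12922017 0.02276882]
ref 648 0.1348 0.1348 bar 121 0.1776 0.1779
now 888 0.1602 0.1601 bar 119 0.1778 0.178
```

>>> {"op": "send_rows", "data": {"motion": "1 0 0 0 0 0 -6;1 0 0 0 0 0 -6;1 0 0 0 0 0 -6;1 0 0 0 0 0 0;1 0 0 0 0 0 0"}}

```text
clock: 15.15
position: [0.5292, -0.1057, 0.1917]
ee_rot: [-2.582, 1.789, 0.001]
force: [-5.8, -0.1, 9.1]
width: 0.322
gripper_force: 39.9
```

```bash
python3 - <<'E'
from h import *
o=st();print(o['ft_torque']);lift();lift()
E
```

```text
TCP [ 0.5292 -0.1057  0.1917] yaw -159.42 tilt 0.05 q7 -2.522 F [-5.77 -0.12  9.07] t 15.15
[ 0.16590177  1.20406077 -0.00950709]
ref 648 0.1348 0.1348 bar 121 0.1776 0.1779
now 795 0.1618 0.1617 bar 120 0.1797 0.1801
ref 648 0.1348 0.1348 bar 121 0.1776 0.1779
now 753 0.1618 0.1617 bar 121 0.1799 0.1802
```

The platform carries the bar, with the free end up about 2 mm. I'll release the handle, rise, and go above saddle B.

>>> {"op": "send_rows", "data": {"motion": "0.56 0 0 0 0 0 0;0.56 0 0 0 0 0 0;0.56 0 0 0 0 0 0;0.56 0 0 0.03 0 0 0;0.56 0 0 0.05 0 0 0"}}

```text
clock: 15.88
position: [0.5288, -0.1056, 0.2704]
ee_rot: [2.581, -1.788, -0.005]
force: [1.1, 0.9, -0.1]
width: 0.438
gripper_force: 0.0
```

>>> {"op": "send_rows", "data": {"motion": "0.56 0 0 0.05 0 0 10;0.56 -0.01 -0.03 0 0 0 10;0.56 -0.01 -0.03 0 0 0 10;0.56 -0.01 -0.03 0 0 0 10;0.56 -0.01 -0.03 0 0 0 10"}}

```text
clock: 16.5
position: [0.4894, -0.2268, 0.3209]
ee_rot: [-3.098, 0.521, -0.0]
force: [0.1, 0.3, 0.1]
width: 0.44
gripper_force: 0.0
```

>>> {"op": "send_rows", "data": {"motion": "0.56 -0.009 -0.028 0 0 0 10;0.56 0 0 0 0 0 10;0.56 0 0 0 0 0 10;0.56 0 0 0 0 0 10;0.56 0 0 0 0 0 10"}}

```text
clock: 17.12
position: [0.4807, -0.2539, 0.3208]
ee_rot: [-3.028, -0.837, 0.0]
force: [-0.7, -0.5, 0.7]
width: 0.436
gripper_force: 0.0
```

>>> {"op": "send_rows", "data": {"motion": "0.56 0 0 0 0 0 4.4;0.56 0 0 0 0 0 0;0.56 0 0 0 0 0 0"}}

```text
clock: 17.5
position: [0.4807, -0.2539, 0.3208]
ee_rot: [-2.997, -0.941, 0.0]
force: [-0.3, 0.1, -0.3]
width: 0.441
gripper_force: 0.0
```

```bash
python3 - <<'E'
from h import *
st();lift()
p,d,m=grab("wrist");W=pts(d,m);cv2.imwrite("pics/w5.png",p)
for c in((.4161,-.1756),(.4802,-.254)):
    q=near(W,c,.06,.066,.082);print(rect(q) if len(q) else '',len(q))
q=near(W,(.53,-.106),.04,.14,.156);print("handle",rect(q) if len(q) else '',np.median(q[:,2]))
p,d,m=grab("top");cv2.imwrite("pics/top5.png",cv2.resize(p[110:360,180:500],(800,625)));T=pts(d,m)
cv2.imwrite("pics/top5.png",cv2.resize(p[110:350,180:500],(800,600)))
for c in((.4161,-.1756),(.4802,-.254)):
    q=near(T,c,.05,.045,.082);print("top",rect(q) if len(q) else '',len(q))
# bar & collar
v=np.array([.2925,.9563]);P=T.reshape(-1,3);s=(P[:,:2]-[.6186,-.2489])@v;n=(P[:,:2]-[.6186,-.2489])@[v[1],-v[0]]
for a in np.arange(-.24,.16,.01):
    k=(abs(s-a)<.005)&(abs(n)<.03)&(P[:,2]>.168)&(P[:,2]<.21)
    if k.any():print(a.round(3),k.sum(),n[k].min().round(3),n[k].max().round(3),P[k][:,2].max().round(3))
E
```

```text
TCP [ 0.4807 -0.2539  0.3208] yaw -55.14 tilt 0.0 q7 -0.547 F [-0.25  0.07 -0.27] t 17.5
ref 648 0.1348 0.1348 bar 121 0.1776 0.1779
now 280 0.1619 0.1617 bar 56 0.1807 0.1807
(array([ 0.4168, -0.1761]), array([34.1, 12.6]), 57.5) 371
(array([ 0.48  , -0.2538]), array([33.8, 11. ]), 35.0) 329
handle (array([ 0.5288, -0.0932]), array([55.1, 38.3]), -68.2) 0.14797323761974715
top  0
top (array([ 0.4807, -0.281 ]), array([11. , 10.8]), -0.9) 21
-0.21 36 -0.019 0.023 0.194
-0.2 60 -0.023 0.023 0.196
-0.19 78 -0.023 0.022 0.194
-0.18 76 -0.02 0.022 0.196
-0.17 41 -0.019 0.02 0.192
-0.16 34 -0.008 0.012 0.184
-0.15 34 -0.008 0.011 0.182
-0.14 33 -0.008 0.01 0.182
-0.13 33 -0.008 0.011 0.183
-0.12 34 -0.008 0.011 0.181
-0.11 34 -0.008 0.012 0.183
-0.1 33 -0.008 0.01 0.184
-0.09 33 -0.008 0.012 0.183
-0.08 32 -0.008 0.011 0.183
-0.07 8 0.005 0.011 0.181
-0.06 6 0.006 0.009 0.181
-0.05 4 0.008 0.011 0.181
-0.04 7 0.003 0.009 0.181
-0.03 13 0.002 0.01 0.184
-0.02 10 0.003 0.009 0.183
-0.01 10 0.004 0.011 0.184
0.0 7 0.006 0.01 0.182
0.01 5 0.006 0.01 0.184
0.02 4 0.008 0.01 0.179
0.03 3 0.01 0.015 0.184
0.04 9 0.01 0.018 0.186
0.12 24 -0.008 0.01 0.185
0.13 30 -0.008 0.012 0.185
0.14 6 -0.008 0.008 0.183
```

View pics/top5.png

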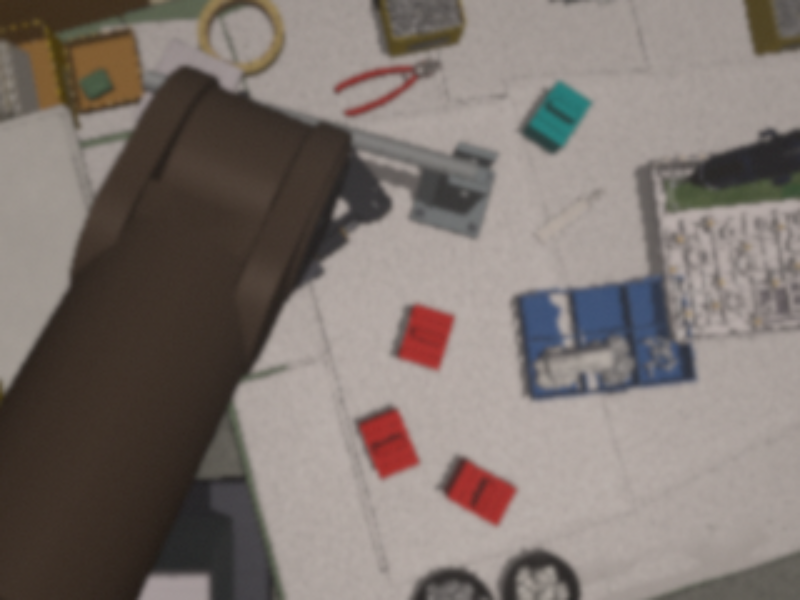

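The picture shows no other dark saddle, only red look-alikes at (425,335), (388,442) and (480,490) and the turquoise one at (557,117). I'll grasp B.

>>> {"op": "send_rows", "data": {"motion": "0.56 -0.0005 0 -0.06 0 0 0;0.56 0 0 -0.06 0 0 0;0.56 0 0 -0.05 0 0 0;0.56 0 0 -0.029 0 0 0;0.56 0 0 0 0 0 0", "force": 40}}

```text
clock: 18.27
position: [0.4796, -0.2536, 0.1203]
ee_rot: [-2.995, -0.942, 0.003]
force: [-1.0, 0.0, 0.6]
width: 0.439
gripper_force: 0.0
```

>>> {"op": "send_rows", "data": {"motion": "0.56 0 0 0 0 0 0;1 0 0 0 0 0 0;1 0 0 0 0 0 0;1 0 0 0 0 0 0;1 0 0 0 0 0 0"}}

```text
clock: 18.9
position: [0.48, -0.2537, 0.1219]
ee_rot: [-2.996, -0.944, 0.0]
force: [-0.4, 1.2, 1.0]
width: 0.127
gripper_force: 40.0
```

>>> {"op": "send_rows", "data": {"motion": "1 0 0 0.06 0 0 0;1 0 0 0.06 0 0 0;1 0 0 0.06 0 0 0;1 0 0 0.036 0 0 10;1 0 0 0 0 0 10"}}

```text
clock: 19.52
position: [0.4811, -0.2544, 0.3411]
ee_rot: [2.779, 1.455, 0.006]
force: [1.7, 1.1, -3.7]
width: 0.133
gripper_force: 40.0
```

>>> {"op": "send_rows", "data": {"motion": "1 0.03 -0.025 0 0 0 10;1 0.03 -0.025 0 0 0 8.1;1 0.03 -0.025 0 0 0 0;1 0.019 -0.016 0 0 0 0;1 0 0 0 0 0 0"}}

```text
clock: 20.15
position: [0.5896, -0.3459, 0.3362]
ee_rot: [-2.524, -1.868, 0.002]
force: [-0.3, 0.1, -2.7]
width: 0.127
gripper_force: 40.0
```

```bash
python3 - <<'E'
from h import *
o=st();c=o['position']
p,d,m=grab("wrist");W=pts(d,m);cv2.imwrite("pics/w6.png",p)
P=W.reshape(-1,3);k=(P[:,2]>.168)&(P[:,2]<.188);v=np.array([.2925,.9563]);s=(P[:,:2]-[.6186,-.2489])@v;n=(P[:,:2]-[.6186,-.2489])@[v[1],-v[0]]
for a in np.arange(-.1,.12,.02):
    kk=k&(abs(s-a)<.008)&(abs(n)<.03)
    if kk.sum()>5:print(a.round(2),kk.sum(),n[kk].min().round(4),n[kk].max().round(4),np.percentile(P[kk][:,2],95).round(4))
q=near(W,c,.05,c[2]-.06,c[2]-.035);print("fin/sh",rect(q) if len(q) else 0, len(q))
q=near(W,c,.06,c[2]-.078,c[2]-.06);print("shoulder",rect(q) if len(q) else 0, len(q))
E
```

```text
TCP [ 0.5896 -0.3459  0.3362] yaw -16.99 tilt 0.11 q7 0.16 F [-0.28  0.11 -2.7 ] t 20.15
-0.1 418 -0.0072 0.0122 0.1811
-0.08 461 -0.007 0.0119 0.1812
-0.06 510 -0.0067 0.0126 0.1815
-0.04 555 -0.0074 0.0123 0.1817
-0.02 567 -0.0072 0.012 0.1817
0.0 632 -0.0069 0.0125 0.182
0.02 704 -0.0076 0.0123 0.1821
0.04 947 -0.0137 0.0184 0.1876
fin/sh (array([ 0.5927, -0.3367]), array([33.9, 32.4]), -58.5) 2382
shoulder (array([ 0.5936, -0.3364]), array([62.1, 25.1]), -17.4) 3652
```

View pics/w6.png

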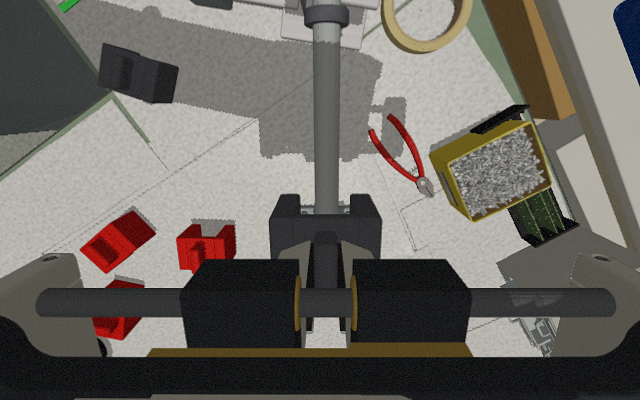

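The saddle is above the bar and lined up with it: bar at column 327, saddle at column 325. I'll lower it and release.

>>> {"op": "send_rows", "data": {"motion": "1 0.001 0 -0.03 0 0 0;1 0 0 -0.025 0 0 0;1 0 0 -0.015 0 0 0;1 0 0 -0.005 0 0 0;1 0 0 0 0 0 0"}}

```text
clock: 20.82
position: [0.5902, -0.3449, 0.2634]
ee_rot: [2.524, 1.87, 0.0]
force: [-0.6, -0.4, -2.5]
width: 0.127
gripper_force: 40.0
```

>>> {"op": "send_rows", "data": {"motion": "1 0 0 -0.002 0 0 0;1 0 0 -0.002 0 0 0;1 0 0 0 0 0 0;1 0 0 0 0 0 0"}}

```text
clock: 21.32
position: [0.5902, -0.345, 0.259]
ee_rot: [2.524, 1.87, 0.0]
force: [0.0, -0.7, -2.3]
width: 0.126
gripper_force: 40.0
```

>>> {"op": "send_rows", "data": {"motion": "1 0 0 -0.001 0 0 0;1 0 0 -0.001 0 0 0;1 0 0 0 0 0 0;1 0 0 0 0 0 0"}}

```text
clock: 21.82
position: [0.5903, -0.345, 0.2584]
ee_rot: [2.524, 1.869, 0.001]
force: [-4.2, 2.3, 7.7]
width: 0.128
gripper_force: 40.0
```

>>> {"op": "send_rows", "data": {"motion": "1 0 0 0.001 0 0 0;0.75 0 0 0 0 0 0;0.56 0 0 0 0 0 0;0.56 0 0 0 0 0 0;0.56 0 0 0 0 0 0"}}

```text
clock: 22.45
position: [0.5902, -0.3449, 0.2578]
ee_rot: [2.524, 1.87, -0.0]
force: [0.0, 0.6, -0.1]
width: 0.438
gripper_force: 0.0
```

>>> {"op": "send_rows", "data": {"motion": "0.56 0 0 0.02 0 0 0;0.56 0 0 0.04 0 0 0;0.56 0 0 0.04 0 0 0;0.56 -0.03 0.03 0 0 0 -4;0.56 -0.03 0.03 0 0 0 -4"}}

```text
clock: 23.08
position: [0.5297, -0.2844, 0.3582]
ee_rot: [2.65, 1.686, 0.001]
force: [-0.4, 0.4, 0.3]
width: 0.44
gripper_force: 0.0
```

>>> {"op": "send_rows", "data": {"motion": "0.56 -0.04 0.037 0 0 0 0;0.56 -0.04 0.037 0 0 0 0;0.56 -0.033 0.035 -0.03 0 0 0;0.56 0 0 0 0 0 0;0.56 0 0 0 0 0 0"}}

```text
clock: 23.7
position: [0.4178, -0.1763, 0.3285]
ee_rot: [2.647, 1.689, 0.002]
force: [0.3, -0.5, -0.5]
width: 0.437
gripper_force: 0.0
```

```bash
python3 - <<'E'
from h import *
st()
p,d,m=grab("wrist");W=pts(d,m)
q=near(W,(.4165,-.176),.07,.066,.082);print(rect(q) if len(q) else '',len(q))
q=near(W,(.4165,-.176),.07,.045,.058);print(rect(q) if len(q) else '',len(q))
cv2.imwrite("pics/w7.png",p)
p,d,m=grab("side");cv2.imwrite("pics/s7.png",cv2.resize(p[120:290,220:450],(800,591)))
E
```

```text
TCP [ 0.4178 -0.1763  0.3285] yaw -24.93 tilt 0.1 q7 -0.159 F [ 0.27 -0.52 -0.52] t 23.7
(array([ 0.4161, -0.1753]), array([33.9, 11.8]), 54.1) 317
(array([ 0.4163, -0.1753]), array([62., 46.]), -35.6) 1701
```

View pics/s7.png

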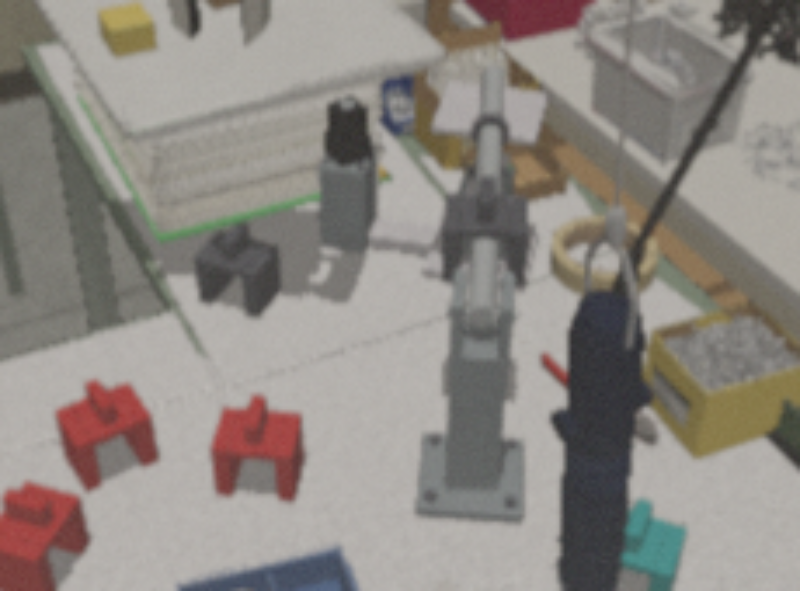

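The side view shows the first saddle hanging upright on the bar at (487,240) and the handle seated at (348,130). Saddle A stands at (238,270) near the tray, so I'll grip it at yaw 0 to clear the tray. Closing should square the fin up.

>>> {"op": "send_rows", "data": {"motion": "0.4 -0.0012 -0.0009 0 0 0 10;0.4 0 0 0 0 0 10;0.4 0 0 0 0 0 5;0.4 0 0 -0.05 0 0 0;0.4 0 0 -0.05 0 0 0", "force": 10}}

```text
clock: 24.42
position: [0.4178, -0.178, 0.2276]
ee_rot: [2.219, 2.219, 0.003]
force: [0.5, -1.2, -0.2]
width: 0.599
gripper_force: 0.0
```

>>> {"op": "send_rows", "data": {"motion": "0.4 0 0 -0.04 0 0 0;0.4 0 0 -0.03 0 0 0;0.4 0 0 -0.02 0 0 0;0.4 0 0 -0.016 0 0 0;0.4 0 0 0 0 0 0"}}

```text
clock: 25.05
position: [0.4166, -0.1774, 0.1211]
ee_rot: [-2.22, -2.221, 0.001]
force: [-0.3, -0.9, 0.6]
width: 0.602
gripper_force: 0.0
```

>>> {"op": "send_rows", "data": {"motion": "1 0 0 0 0 0 0;1 0 0 0 0 0 0;1 0 0 0 0 0 0;1 0 0 0 0 0 0;1 0 0 0 0 0 0"}}

```text
clock: 25.68
position: [0.4164, -0.1769, 0.1221]
ee_rot: [2.22, 2.222, 0.001]
force: [-0.7, -1.4, 2.1]
width: 0.132
gripper_force: 10.0
```

It squared up at 12 mm. I'll firm the grip and lift.

>>> {"op": "send_rows", "data": {"motion": "1 0 0 0 0 0 0;1 0 0 0 0 0 0;1 0 0 0.05 0 0 0;1 0 0 0.06 0 0 0;1 0 0 0.06 0 0 0", "force": 40}}

```text
clock: 26.3
position: [0.4152, -0.1764, 0.2931]
ee_rot: [-2.219, -2.222, 0.001]
force: [1.8, -0.9, -3.3]
width: 0.129
gripper_force: 40.0
```

>>> {"op": "send_rows", "data": {"motion": "1 0 0 0.05 0 0 0;1 0 0 0 0 0 -8;1 0 0 0 0 0 -9;1 0 0 0 0 0 0;1 0 0 0 0 0 0"}}

```text
clock: 26.92
position: [0.4157, -0.1766, 0.3414]
ee_rot: [-2.52, -1.874, 0.001]
force: [-0.6, 0.8, -3.3]
width: 0.129
gripper_force: 40.0
```

```bash
python3 - <<'E'
from h import *
o=st();c=o['position']
p,d,m=grab("wrist");W=pts(d,m);cv2.imwrite("pics/w8.png",p)
for lo,hi in((-.060,-.035),(-.078,-.06)):
    q=near(W,c,.06,c[2]+lo,c[2]+hi);print(rect(q) if len(q) else 0, len(q),np.median(q[:,2])-c[2])
E
```

```text
TCP [ 0.4157 -0.1766  0.3414] yaw -16.73 tilt 0.07 q7 -0.015 F [-0.64  0.82 -3.3 ] t 26.925
(array([ 0.4205, -0.1674]), array([33.7, 32.2]), 25.6) 2761 -0.048498610045181745
(array([ 0.4211, -0.1631]), array([62.1, 34.5]), -16.9) 5065 -0.07016357234701126
```

>>> {"op": "send_rows", "data": {"motion": "1 0.05 -0.026 0 0 0 0;1 0.05 -0.026 0 0 0 0;1 0.05 -0.026 0 0 0 0;1 0.04 -0.02 0 0 0 0;1 0.005 -0.003 0 0 0 0"}}

```text
clock: 27.6
position: [0.6128, -0.2788, 0.3398]
ee_rot: [-2.522, -1.871, 0.002]
force: [-0.9, 0.8, -3.5]
width: 0.129
gripper_force: 40.0
```

>>> {"op": "send_rows", "data": {"motion": "1 0 0 0 0 0 0;1 0 0 0 0 0 0"}}

```text
clock: 27.85
position: [0.6101, -0.2774, 0.3421]
ee_rot: [-2.523, -1.871, 0.0]
force: [-0.3, 1.0, -3.1]
width: 0.124
gripper_force: 40.0
```

```bash
python3 - <<'E'
from h import *
o=st();c=o['position']
p,d,m=grab("wrist");W=pts(d,m);cv2.imwrite("pics/w9.png",p)
v=np.array([.2925,.9563]);f=lambda P:((np.asarray(P)[...,:2]-[.6186,-.2489])@v+.185,(np.asarray(P)[...,:2]-[.6186,-.2489])@[v[1],-v[0]])
print("TCP y,n",f(c))
q=near(W,c,.06,c[2]-.078,c[2]-.06);r=rect(q);print(r,"sn",f(r[0]),f(q)[1].min(),f(q)[1].max(),f(q)[0].max())
P=W.reshape(-1,3);y,n=f(P);k=(P[:,2]>.168)&(P[:,2]<.188)&(abs(n)<.03)
for a in(.2,.21,.22,.23,.24,.26):
    kk=k&(abs(y-a)<.004)
    if kk.sum()>5:print(a,n[kk].min().round(4),n[kk].max().round(4))
E
```

```text
TCP [ 0.6101 -0.2774  0.3421] yaw -16.9 tilt 0.03 q7 0.053 F [-0.27  0.96 -3.09] t 27.85
TCP y,n (np.float64(0.1553022239377975), np.float64(0.0002143623321358163))
(array([ 0.6156, -0.2638]), array([62. , 34.6]), -17.1) sn (np.float64(0.16987363000000003), np.float64(0.0014893499999999878)) -0.029519925112950245 0.03255003964849237 0.18711208881191557
0.2 -0.0071 0.0124
0.21 -0.007 0.0123
0.22 -0.0133 0.0175
0.23 -0.0131 0.0183
0.24 -0.0076 0.0118
0.26 -0.0074 0.0124
```

>>> {"op": "send_rows", "data": {"motion": "1 0.001 0 -0.03 0 0 0;1 0 0 -0.025 0 0 0;1 0 0 -0.015 0 0 0;1 0 0 -0.008 0 0 0;1 0 0 -0.003 0 0 0"}}

```text
clock: 28.52
position: [0.6121, -0.2778, 0.2612]
ee_rot: [2.524, 1.87, 0.001]
force: [-0.1, 0.2, -2.4]
width: 0.129
gripper_force: 40.0
```

>>> {"op": "send_rows", "data": {"motion": "1 0 0 0 0 0 0;1 0 0 -0.001 0 0 0;1 0 0 0 0 0 0"}}

```text
clock: 28.9
position: [0.6121, -0.2779, 0.2602]
ee_rot: [2.524, 1.87, 0.0]
force: [0.9, -0.2, -3.3]
width: 0.129
gripper_force: 40.0
```

>>> {"op": "send_rows", "data": {"motion": "1 0 0 -0.001 0 0 0;1 0 0 0 0 0 0;1 0 0 0 0 0 0"}}

```text
clock: 29.28
position: [0.6122, -0.278, 0.2595]
ee_rot: [2.524, 1.869, 0.001]
force: [-1.8, 0.3, 3.8]
width: 0.125
gripper_force: 40.0
```

Contact. I'll release, rise straight up and back off.

>>> {"op": "send_rows", "data": {"motion": "0.75 0 0 0 0 0 0;0.56 0 0 0 0 0 0;0.56 0 0 0 0 0 0;0.56 0 0 0 0 0 0;0.56 0 0 0.02 0 0 0"}}

```text
clock: 29.9
position: [0.6112, -0.2775, 0.2774]
ee_rot: [-2.522, -1.868, 0.003]
force: [0.8, 0.2, -0.5]
width: 0.438
gripper_force: 0.0
```

>>> {"op": "send_rows", "data": {"motion": "0.56 0 0 0.05 0 0 0;0.56 0 0 0.05 0 0 0;0.56 -0.06 -0.03 0.02 0 0 0;0.56 -0.06 -0.06 0 0 0 0;0.56 -0.06 -0.06 0 0 0 0"}}

```text
clock: 30.52
position: [0.4687, -0.3939, 0.3973]
ee_rot: [2.523, 1.87, 0.001]
force: [0.4, -1.2, 0.2]
width: 0.436
gripper_force: 0.0
```

>>> {"op": "send_rows", "data": {"motion": "0.56 -0.06 -0.06 0 0 0 0;0.56 -0.06 -0.06 0 0 0 0;0.56 0 -0.06 0 0 0 0;0.56 0 0 0 0 0 0;0.56 0 0 0 0 0 0"}}

```text
clock: 31.15
position: [0.3819, -0.5411, 0.3963]
ee_rot: [-2.524, -1.87, -0.001]
force: [0.0, -0.0, 0.1]
width: 0.441
gripper_force: 0.0
```

```bash
python3 - <<'E'
from h import *
st();lift()
p,d,m=grab("top");T=pts(d,m);cv2.imwrite("pics/top9.png",cv2.resize(p[110:350,180:500],(800,600)))
v=np.array([.2925,.9563])
for y0 in(.084,.164):
    c=np.array([.5645,-.4258])+v*y0
    for lo,hi in((.183,.194),(.203,.22)):
        q=near(T,c,.045,lo,hi)
        if len(q)>4:r=rect(q);e=r[0]-[.6186,-.2489];print(y0,r,np.median(q[:,2]),"y",e@v+.185,"n",e@[v[1],-v[0]])
q=near(T,(.53,-.106),.03,.14,.156);print("handle",rect(q) if len(q) else 0,np.median(q[:,2]))
p,d,m=grab("side");cv2.imwrite("pics/s9.png",cv2.resize(p[120:290,220:450],(800,591)))
E
```

```text
TCP [ 0.3819 -0.5411  0.3963] yaw -16.93 tilt 0.05 q7 0.62 F [ 0.05 -0.03  0.12] t 31.15
ref 648 0.1348 0.1348 bar 121 0.1776 0.1779
now 749 0.1617 0.1615 bar 120 0.1799 0.1805
0.084 (array([ 0.5699, -0.3759]), array([31.3, 18.8]), -19.5) 0.19006512174419188 y 0.049305149999999964 n -0.009424310000000075
0.084 (array([ 0.586 , -0.3844]), array([12. ,  9.7]), -1.7) 0.2085557086430237 y 0.04588584999999995 n 0.00845836999999993
0.164 (array([ 0.6156, -0.2685]), array([62.7, 45.9]), -16.5) 0.18882495130711768 y 0.16537902 n 0.0028640999999999983
0.164 (array([ 0.6163, -0.2691]), array([33.1, 12.2]), 75.9) 0.21070111187337215 y 0.16500998999999997 n 0.0037090099999999224
handle (array([ 0.5297, -0.1033]), array([30.2, 30. ]), -71.1) 0.14726968937700158
```

View pics/top9.png

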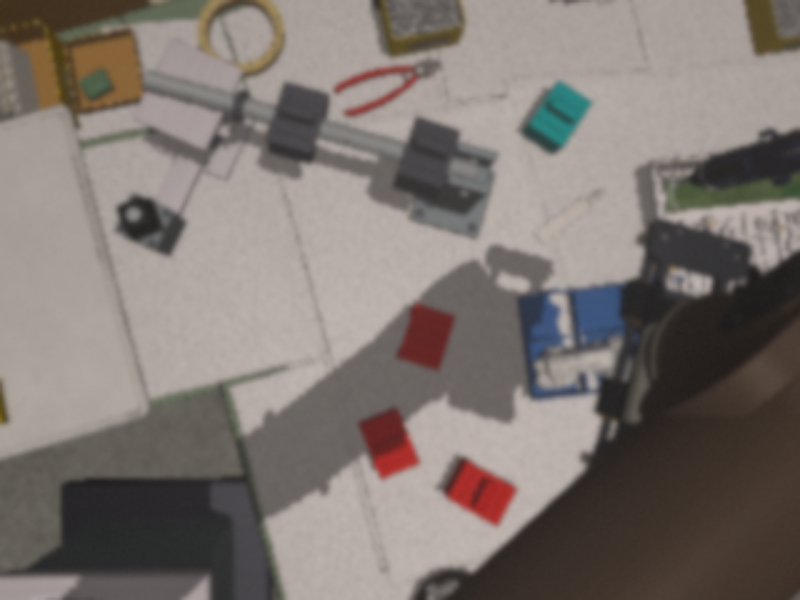

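View pics/s9.png

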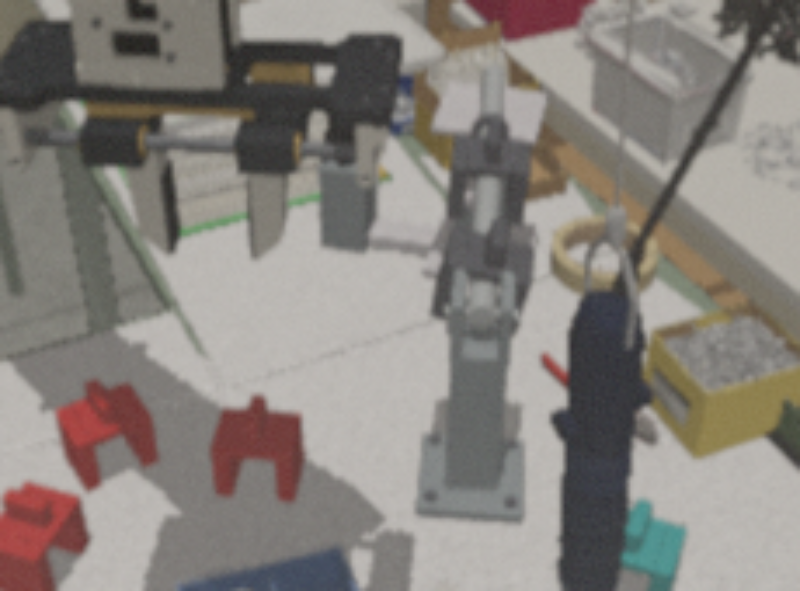

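The first saddle was knocked along the bar and now sits near the post, at about (428,160) in the top view, and looks tilted. I'll measure it.

```bash
python3 - <<'E'
from h import *
p,d,m=grab("top");T=pts(d,m)
v=np.array([.2925,.9563]);P=T.reshape(-1,3);e=P[:,:2]-[.6186,-.2489];y=e@v+.185;n=e@[v[1],-v[0]]
g=p.reshape(-1,3).max(1)
k=(y>.0)&(y<.11)&(abs(n)<.06)&(P[:,2]>.1)
for a in np.arange(.0,.11,.008):
    kk=k&(abs(y-a)<.004)
    o=np.argsort(n[kk]);print(a.round(3),' '.join(f"{x*1000:.0f}:{z*1000:.0f}:{b}" for x,z,b in zip(n[kk][o][::3],P[kk][o][::3,2],g[kk][o][::3])))
E
```

```text
0.0 -20:142:60 -19:155:60 -19:120:60 -18:130:59 -15:190:118 -8:177:109 -2:177:125 1:178:134 6:179:124 11:173:90 14:190:82 18:191:118 21:193:128
0.008 -20:151:62 -20:193:76 -19:177:65 -19:140:60 -19:153:61 -18:112:59 -18:115:60 -17:191:90 -15:148:64 -14:190:110 -12:192:109 -6:172:96 -5:176:114 -3:144:92 -1:178:127 1:182:134 3:180:128 5:180:116 8:179:99 13:173:74 14:183:71 15:188:91 16:192:109 17:186:97 20:190:121 22:189:134
0.016 -35:146:68 -33:147:60 -32:162:55 -29:173:54 -29:176:55 -26:186:56 -24:191:62 -22:194:69 -19:194:71 -15:195:71 -12:192:72 -10:192:72 -7:192:74 -5:176:99 -3:190:97 0:187:90 2:187:81 4:187:67 7:187:70 9:188:67 12:183:71 15:185:71 18:184:68 21:184:73 23:182:72 25:183:72 27:186:72 29:184:115 31:182:87 34:181:113
0.024 -35:146:74 -33:154:57 -32:157:56 -31:159:55 -30:170:53 -28:179:54 -27:182:56 -25:190:58 -24:193:63 -22:191:70 -19:193:73 -18:196:73 -15:190:74 -13:191:73 -11:192:70 -8:190:72 -7:190:72 -5:191:71 -2:188:72 0:193:66 2:192:63 2:197:59 4:205:58 5:210:63 6:212:66 8:211:69 11:209:71 12:211:70 15:207:71 23:182:72 25:183:72 27:183:72 29:182:74 32:182:80 33:1
[... 1335 characters left out ...]
58 11:186:105 13:188:121 16:187:98 20:183:77 22:183:87 25:184:77 30:186:73 32:183:103 35:183:111
0.064 -8:176:101 -6:179:111 -4:181:106 -3:182:125 -1:181:133 2:179:136 4:179:132 6:180:107 8:177:126
0.072 -8:176:99 -6:174:108 -5:177:117 -2:181:132 -1:181:135 3:180:135 5:182:129 7:180:123 9:179:134
0.08 -8:176:105 -7:176:118 -5:177:115 -3:180:124 -0:178:132 1:183:136 4:180:132 6:177:124 8:181:127
0.088 -8:168:142 -7:176:121 -5:179:119 -3:179:127 -0:180:134 1:180:135 3:179:134 5:181:127 9:180:133
0.096 -8:173:140 -6:175:120 -5:176:118 -3:180:125 -1:179:132 1:181:136 4:179:131 5:180:127 8:177:130
0.104 -8:173:141 -7:176:120 -5:180:117 -3:181:125 -2:180:127 1:180:134 3:181:134 5:181:126 9:175:128
```

The first saddle is centred at y ≈ 37 mm and leans about 12°, too near the limit. I'll regrasp its fin and slide it back along the bar, upright.

>>> {"op": "send_rows", "data": {"motion": "0.56 0.05 0.036 0 0 0 0;0.56 0.05 0.037 0 0 0 0;0.56 0.05 0.037 0 0 0 0;0.56 0.05 0.037 0 0 0 0;0.56 0.0046 0.001 -0.02 0 0 0", "force": 15}}

```text
clock: 31.98
position: [0.5919, -0.3867, 0.3778]
ee_rot: [2.514, 1.882, 0.008]
force: [-0.6, -0.5, -0.7]
width: 0.437
gripper_force: 0.0
```

>>> {"op": "send_rows", "data": {"motion": "0.56 0 0 0 0 0 0;0.56 0 0 0 0 0 0"}}

```text
clock: 32.22
position: [0.5855, -0.3941, 0.3777]
ee_rot: [2.525, 1.868, -0.001]
force: [0.7, -0.6, 0.2]
width: 0.444
gripper_force: 0.0
```

```bash
python3 - <<'E'
from h import *
o=st();p,d,m=grab("wrist");W=pts(d,m);cv2.imwrite("pics/w10.png",p)
P=W.reshape(-1,3);v=np.array([.2925,.9563]);e=P[:,:2]-[.6186,-.2489];y=e@v+.185;n=e@[v[1],-v[0]]
k=(y>.0)&(y<.08)&(abs(n)<.04)&(P[:,2]>.201)&(P[:,2]<.225)
if k.sum():print(k.sum(),rect(P[k]),n[k].min(),n[k].max(),y[k].min(),y[k].max(),np.percentile(P[k][:,2],95))
c=o['position'];e=c[:2]-[.6186,-.2489];print(e@v+.185,e@[v[1],-v[0]])
E
```

```text
TCP [ 0.5855 -0.3941  0.3777] yaw -17.01 tilt 0.06 q7 0.244 F [ 0.66 -0.56  0.23] t 32.225
567 (array([ 0.5852, -0.3965]), array([33.2, 13.2]), 69.7) 0.0038700220507071545 0.017858186893128212 0.017302874341606655 0.05090459068420522 0.21027085740542265
0.036443437053194916 0.010789457433842416
```

View pics/w10.png

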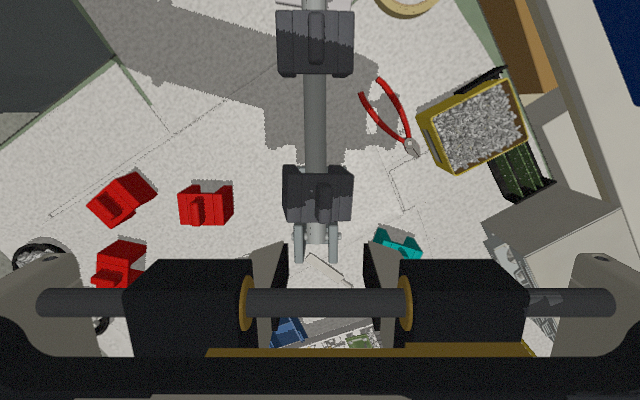

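The fin is at (323,205), leaning right, and lies on the gripper's centre line. I'll descend and grip.

>>> {"op": "send_rows", "data": {"motion": "0.56 0 -0.001 -0.05 0 0 0;0.56 0 0 -0.04 0 0 0;0.56 0 0 -0.02 0 0 0;0.56 0 0 -0.005 0 0 0;0.56 0 0 0 0 0 0"}}

```text
clock: 32.9
position: [0.5862, -0.3952, 0.2629]
ee_rot: [2.524, 1.868, 0.001]
force: [0.4, 0.1, 0.6]
width: 0.441
gripper_force: 0.0
```

>>> {"op": "send_rows", "data": {"motion": "0.9 0 0 0 0 0 0;1 0 0 0 0 0 0;1 0 0 0 0 0 0;1 0 0 0 0 0 0"}}

```text
clock: 33.4
position: [0.5862, -0.3944, 0.2622]
ee_rot: [2.524, 1.87, 0.0]
force: [-1.1, -0.0, 2.9]
width: 0.151
gripper_force: 14.0
```

>>> {"op": "send_rows", "data": {"motion": "1 0 0 0.004 0 0 0;1 0 0 0.004 0 0 0;1 0 0 0.004 0 0 0;1 0 0 0 0 0 0;1 0 0 0 0 0 0", "force": 40}}

```text
clock: 34.02
position: [0.5862, -0.3943, 0.2736]
ee_rot: [-2.524, -1.87, 0.0]
force: [0.0, -0.5, -3.0]
width: 0.132
gripper_force: 39.1
```

>>> {"op": "send_rows", "data": {"motion": "1 -0.0086 0.0026 0.004 0 0 0;1 0.005 0.0165 0 0 0 0;1 0.005 0.0165 0 0 0 0;1 0.0052 0.0167 0 0 0 0;1 0 0 0 0 0 0"}}

```text
clock: 34.65
position: [0.5943, -0.3389, 0.2777]
ee_rot: [-2.52, -1.875, -0.002]
force: [-0.3, -0.1, -2.8]
width: 0.124
gripper_force: 39.1
```

```bash
python3 - <<'E'
from h import *
o=st();c=o['position'];p,d,m=grab("wrist");W=pts(d,m)
v=np.array([.2925,.9563]);f=lambda P:((P[...,:2]-[.6186,-.2489])@v+.185,(P[...,:2]-[.6186,-.2489])@[v[1],-v[0]])
P=W.reshape(-1,3);y,n=f(P);print(f(c))
k=(y>.04)&(y<.13)&(abs(n)<.045)&(P[:,2]>c[2]-.09)&(P[:,2]<c[2]-.055)
for lo,hi in((-.045,-.02),(-.02,-.01),(.012,.02),(.02,.04)):
    kk=k&(n>lo)&(n<hi);print(lo,kk.sum(),np.median(P[kk][:,2])-c[2] if kk.any() else 0)
print(n[k].min(),n[k].max(),y[k].max(),rect(P[k]))
E
```

```text
TCP [ 0.5943 -0.3389  0.2777] yaw -16.7 tilt 0.09 q7 0.169 F [-0.35 -0.15 -2.77] t 34.65
(np.float64(0.0917929468976085), np.float64(0.003064510863968098))
-0.045 633 -0.07463518320323895
-0.02 623 -0.07523710397821584
0.012 514 -0.07742222453747408
0.02 901 -0.07862252951137993
-0.028515333269090032 0.03402919326516578 0.1123950219708187 (array([ 0.5953, -0.3347]), array([62.3, 32.3]), -16.5)
```

>>> {"op": "send_rows", "data": {"motion": "1 0 0 -0.005 0 0 0;1 0 0 -0.004 0 0 0;1 0 0 -0.001 0 0 0;1 0 0 -0.001 0 0 0;1 0 0 0 0 0 0"}}

```text
clock: 35.33
position: [0.5928, -0.3422, 0.2667]
ee_rot: [2.525, 1.87, 0.0]
force: [-0.2, 0.3, -2.4]
width: 0.129
gripper_force: 39.1
```

>>> {"op": "send_rows", "data": {"motion": "1 0 0 -0.001 0 0 0;1 0 0 0 0 0 0;1 0 0 0 0 0 0"}}

```text
clock: 35.7
position: [0.5929, -0.3421, 0.2658]
ee_rot: [2.524, 1.87, 0.0]
force: [0.1, -0.2, -3.1]
width: 0.127
gripper_force: 39.1
```

>>> {"op": "send_rows", "data": {"motion": "1 0 0 -0.001 0 0 0;1 0 0 0 0 0 0;1 0 0 0 0 0 0"}}

```text
clock: 36.08
position: [0.593, -0.3422, 0.2653]
ee_rot: [2.524, 1.87, 0.001]
force: [-1.2, 0.3, 4.6]
width: 0.129
gripper_force: 39.2
```

>>> {"op": "send_rows", "data": {"motion": "1 0 0 -0.001 0 0 0;1 0 0 0 0 0 0;1 0 0 0 0 0 0"}}

```text
clock: 36.45
position: [0.593, -0.3423, 0.2651]
ee_rot: [2.523, 1.869, 0.001]
force: [-3.0, 0.8, 9.7]
width: 0.13
gripper_force: 39.5
```

>>> {"op": "send_rows", "data": {"motion": "1 0 0 0.002 0 0 0;0.85 0 0 0 0 0 0;0.7 0 0 0 0 0 0;0.56 0 0 0 0 0 0;0.56 0 0 0 0 0 0", "force": 10}}

```text
clock: 37.08
position: [0.5929, -0.3421, 0.2656]
ee_rot: [-2.524, -1.87, -0.0]
force: [0.5, 0.3, 0.4]
width: 0.415
gripper_force: 0.0
```

>>> {"op": "send_rows", "data": {"motion": "0.56 0 0 0.02 0 0 0;0.56 0 0 0.05 0 0 0;0.56 0 0 0.05 0 0 0;0.56 -0.05 -0.04 0 0 0 0;0.56 -0.05 -0.05 0 0 0 0"}}

```text
clock: 37.7
position: [0.4993, -0.4256, 0.3866]
ee_rot: [2.521, 1.872, 0.001]
force: [0.9, -1.5, -0.1]
width: 0.441
gripper_force: 0.0
```

>>> {"op": "send_rows", "data": {"motion": "0.56 -0.05 -0.05 0 0 0 0;0.56 -0.05 -0.05 0 0 0 0;0.56 0 0 0 0 0 0;0.56 0 0 0 0 0 0;0.56 0 0 0 0 0 0"}}

```text
clock: 38.33
position: [0.4131, -0.5123, 0.3857]
ee_rot: [-2.522, -1.874, -0.002]
force: [-0.2, 0.2, -0.3]
width: 0.442
gripper_force: 0.0
```

```bash
cat > fin.py <<'E'
from h import *
st();lift()
p,d,m=grab("top");T=pts(d,m);v=np.array([.2925,.9563])
P=T.reshape(-1,3);e=P[:,:2]-[.6186,-.2489];y=e@v+.185;n=e@[v[1],-v[0]]
for a,b in((.03,.125),(.125,.2)):
    for lo,hi in((.168,.199),(.203,.22)):
        k=(y>a)&(y<b)&(abs(n)<.045)&(P[:,2]>lo)&(P[:,2]<hi)&(p.reshape(-1,3).max(1)<82)
        print(a,lo,k.sum(),"y",np.percentile(y[k],[1,99]).round(4),"n",np.percentile(n[k],[1,99]).round(4))
    for s in(-1,1):
        k=(y>a)&(y<b)&(s*n>.015)&(s*n<.03)&(P[:,2]>.17)&(p.reshape(-1,3).max(1)<82);print("  shoulder z",s,np.median(P[k][:,2]).round(4))
q=near(T,(.53,-.104),.03,.14,.156);print("handle",rect(q) if len(q) else 0,np.median(q[:,2]))
E
python3 fin.py
```

```text
TCP [ 0.4131 -0.5123  0.3857] yaw -16.78 tilt 0.06 q7 0.557 F [-0.23  0.22 -0.27] t 38.325
ref 648 0.1348 0.1348 bar 121 0.1776 0.1779
now 786 0.1617 0.1615 bar 121 0.1801 0.1805
0.03 0.168 341 y [0.0674 0.108 ] n [-0.0289  0.029 ]
0.03 0.203 76 y [0.0706 0.1027] n [-0.0026  0.0094]
  shoulder z -1 0.1884
  shoulder z 1 0.1875
0.125 0.168 365 y [0.1426 0.1858] n [-0.0292  0.0291]
0.125 0.203 77 y [0.1489 0.1812] n [-0.0024  0.0094]
  shoulder z -1 0.1898
  shoulder z 1 0.188
handle (array([ 0.5293, -0.1033]), array([30.4, 30.3]), 19.5) 0.14750085519210698
```

>>> {"op": "send_rows", "data": {"motion": "0.56 0 0 0 0 0 0;0.56 0 0 0 0 0 0;0.56 0 0 0 0 0 0;0.56 0 0 0 0 0 0;0.56 0 0 0 0 0 0"}}

```text
clock: 39.05
position: [0.4114, -0.5137, 0.3857]
ee_rot: [2.524, 1.87, 0.0]
force: [0.1, 0.3, -0.5]
width: 0.443
gripper_force: 0.0
```

```bash
python3 fin.py | grep -v ref && python3 -c "
from cell import arm
print(arm.sign_off())"
```

```text
TCP [ 0.4114 -0.5137  0.3857] yaw -16.94 tilt 0.0 q7 0.558 F [ 0.1   0.34 -0.55] t 39.05
now 800 0.1617 0.1616 bar 116 0.18 0.1804
0.03 0.168 342 y [0.0677 0.108 ] n [-0.029   0.0293]
0.03 0.203 75 y [0.0706 0.1028] n [-0.0025  0.0096]
  shoulder z -1 0.1886
  shoulder z 1 0.1873
0.125 0.168 364 y [0.1426 0.1858] n [-0.0288  0.0293]
0.125 0.203 81 y [0.1483 0.1813] n [-0.0026  0.0096]
  shoulder z -1 0.1894
  shoulder z 1 0.1883
handle (array([ 0.5293, -0.1032]), array([30.3, 29.7]), -70.0) 0.14731732384718543
the job is handed in; nothing more can be done
None
```

The job is handed in, with no verdict returned: the handle is fully down on the shaft, the platform carries the bar with its free end up about 2.5 mm, and both saddles present hang upright and still at about 88 and 165 mm from the pivot (one was knocked mid-run and re-hung).

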